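Open the stock jar, check it with the tester and set out the sample cups

ROBOT

A 6-joint arm with a two-finger parallel gripper is mounted at the origin on the work surface. World frame = base frame: x ahead of the robot, y to its left, z up, the work surface at z = 0. Lengths are in m, angles in rad, forces in N, time in s.
With the tool pointing down it reaches from about 0.35 to 0.775 m from the base axis. Payload 5.5 kg.
Tool frame: the origin (TCP) lies midway between the tips of the shut fingers; the grasp point (between the pads) lies 19 mm behind it; z points along the fingers, y is the line along which they close (so a half turn about z gives the same grasp; the last joint's range is limited). The gripper opens to 85 mm and grips with 20 to 120 N. Pads are 22 mm wide; open, the fingers measure 114 mm over their backs; the gripper's body (76 mm by 85 mm) begins 54 mm behind the grasp point. The pads swing forward as they close: fully open they stand 13 mm farther back than shut.
Start: joints at [1.064, 0.313, 0.046, 1.304, 0, 1.431], TCP at [0.206, 0.537, 0.231] pointing down, gripper open.
Joint ranges: [-2.76, 2.76], [-0.86, 1.69], [-1.03, 1.26], [-2.2, 2.34], [-1.47, 1.5], [-3.14, 3.14]. Speed limits (rad/s): [2.57, 2.57, 3.14, 3.14, 3.14, 3.14].

INTERFACE

Orientations are given as a unit quaternion [w, x, y, z].
In Python, from workcell import telemetry, imaging, env gives the robot as it stands. The module is installed in compiled form; this text tells all that it offers.
- The arm moves only by the tool step_arm, never from a script. Its argument "moves" is a list of rows, each a list of 3 entries, a list of its own where there are three numbers: the shift along the tool's x, y, z in mm, then the turn, a rotation vector about the tool's x, y, z in rad, then the finger opening in mm, from 0 to 85.4. A call has 1 to 8 rows; each row is the pose to reach, as a shift and turn from the pose commanded when the call began, along the tool's axes at that moment; what a row does not reach only later rows make up. A row lasts 1/12 s, in which the tool goes at most 41.7 mm and 7.16 degrees, less where a joint would pass 70% of its speed; a pose out of reach is approached as far as the arm can. A call with a gripper value outside its range is refused whole. The fingers move at their own pace and stop on an object; "grip_force" is the grip in N (left out, the last holds). Time passes only in rows, so rows that repeat a pose let the fingers close. It gives the time, the measured TCP pose, the force, the opening and the grip force at its end, in the units of the state.
- telemetry.get_state(): the state, without advancing time (a new reading comes with each control period).
- imaging.read_camera(name): name is "side" or "top"; returns the picture (400x640x3 uint8, red, green, blue); there is no depth.
- imaging.camera_params(name): a dict with "camera_matrix" (3x3 intrinsics, pixels), "D" ([k1, k2, p1, p2, k3] as OpenCV has them; the pictures are not rectified), "pose" (4x4, takes a point from camera to world coordinates). Camera axes: x right, y up, looking along -z (the intrinsics and any distortion apply to the point x, -y, -z); pixel columns grow to the right and rows downward; lengths in m; the calibration is good to about 2 mm. A picture is of the moment at which its call begins. camera_params takes no time and is no camera call.
- env.hand_in(): hands the job in; it is judged then, once.
The state is a dict: "clock": time; "joint_pos": joint angles; "qvel": joint speeds; "tau": joint torques, N m; "tcp_pos": TCP position; "orientation": TCP orientation; "wrist_force": force on the tool from outside, world axes, zero at the start; "ft_torque": the same for the moment, N m; "finger_gap": finger opening in m; "grip_force": force on a finger pad.
Only numpy, scipy, OpenCV 4.12 (cv2) and the standard library are available. Lean on these libraries where they do the work, as an engineer would, in place of code of your own. Each camera call takes 0.05 s, during which the arm holds its last target. There are 200 camera calls.

TASK

Get the stock jar ready for portioning out: unscrew its blue cap (anticlockwise, about two turns), keep hold of it as it comes free so that it does not drop, and lay it in the round white dish, closed side up. Once the jar is open, dip the tip of the pocket tester about 4 cm into its mouth for about a second, then stand the tester back in its holder. Also stand every sample cup upright on the floor of the steel drip tray, side by side, at any time during the job; leave the brown bottle, the glass jar and the rubber stopper alone.

Things in the scene. Friction and masses are not known exactly. Their poses are not given: they have to be found in the camera images.
- jar: White plastic jar, body 84 mm across, fixed in a cradle bolted to the bench. Origin: centre of its underside, z up. Flat shoulder 88 mm up; above it the threaded neck, 40 mm across (48 mm over the thread), rim 122 mm up. Mouth 33 mm across; hollow body, inner floor 4 mm up. Coarse right-hand thread: the cap rises 8 mm per turn anticlockwise seen from above.
- jar_mouth (a point): Centre of the jar's mouth at the height of the neck rim, 122 mm above the jar's origin.
- cap: Blue screw cap, 36 mm high, about 40 g: upper 10 mm a grip band 58 mm across, skirt below 56 mm. Origin: centre of its open lower rim, z to its closed top. Screwed home, its origin is 96 mm above the bench. Turns easily; 2 mm up-down play; free after 1.8 to 2.1 turns, about 15 mm higher: then lift it off with a firm straight pull (turned on further it may tip); before that the thread holds it.
- dish: Shallow round white dish fixed on the bench, 120 mm across, rim 14 mm high, floor 4 mm above the bench. Origin: centre of its underside. The cap goes in here.
- tester: Pocket tester pen, 140 mm long, about 90 g: steel tip 16 mm across, 60 mm long (tapering to 10 mm over the last 12 mm), then a grey round body 28 mm across, 80 mm long. Origin: end of its tip, z up the pen to its head. It stands in the holder at first: tip 8 mm above the bench, body shoulder resting on the tube's rim, head 148 mm above the bench.
- holder: Tester holder fixed on the bench: a dark round foot 70 mm across and 6 mm high carrying an upright grey tube 36 mm across whose rim is 68 mm above the bench; the bore is 21 mm across and reaches down to the foot. Origin: centre of its underside.
- tray: Square steel drip tray fixed on the bench, 190 x 190 mm, rim 12 mm high and 5 mm thick, floor 5 mm above the bench. Origin: centre of its underside; x and y run along its sides.
- amber_bottle: Bystander: brown glass bottle, 60 mm across, 120 mm high, on the far side. Origin: centre of its underside.
- clear_jar: Bystander: clear glass jar with a lid, 56 mm across, 90 mm high, on the far side. Origin: centre of its underside.
- stopper: Bystander: black rubber stopper, 40 mm across, 28 mm high, close to the robot. Origin: centre of its underside.
- cup1: Open white plastic sample cup, 46 mm across, 42 mm high, wall 2 mm, standing upright on the bench to the right at the start. Two to four of the four cups are present. Origin: centre of its underside. Mass about 50 g.
- cup2: Open white plastic sample cup, 46 mm across, 42 mm high, wall 2 mm, standing upright on the bench to the right at the start. Two to four of the four cups are present. Origin: centre of its underside. Mass about 50 g.
- cup3: Open white plastic sample cup, 46 mm across, 42 mm high, wall 2 mm, standing upright on the bench to the right at the start. Two to four of the four cups are present. Origin: centre of its underside. Mass about 50 g.
- cup4: Open white plastic sample cup, 46 mm across, 42 mm high, wall 2 mm, standing upright on the bench to the right at the start. Two to four of the four cups are present. Origin: centre of its underside. Mass about 50 g.

How it is judged:
By the outcome, as a careful person would: the job done as asked, in the order asked, and still so for the second after the job is handed in, with the robot touching nothing.
Of cup1, cup2, cup3, cup4 only 2 to 4 are there at a start; the rules pass over those that are not, and their reading is None.
At some moment in a run one of cup1, cup2, cup3, cup4 may be knocked a few centimetres aside while the robot is not near it.
It also fails if it takes over 210 s, if anything falls off the work surface, if the arm or the gripper's body presses on something with over 40 N, if the wrist force passes 120 N, or if a joint passes its speed limit or range.

## Working session

There is one attempt and no reset: what is moved stays moved. The work goes in short steps, Python scripts to look and compute and a tool call to move; the robot and the scene stay as the last step left them, time stands still between calls to the robot, and variables do not carry over. Pictures are saved under pics/ and viewed, at most 14 in all, crops included, and the job is handed in when it is done.

Besides the shell and the picture viewer there is one more tool, called after ">>>" by a JSON object that holds its "op" and its "data", one argument or row to a line. step_arm: Moves the arm, as the interface text tells. Its arguments: {"type":"object","properties":{"moves":{"type":"array"},"grip_force":{"type":"number"}},"required":["moves"]}

```bash
mkdir -p pics; python3 - <<'E'
from workcell import telemetry, imaging
import cv2
for n in("top","side"):
    im=imaging.read_camera(n); cv2.imwrite(f"pics/{n}0.png",cv2.cvtColor(im,cv2.COLOR_RGB2BGR))
    p=imaging.camera_params(n); print(n,p)
print(telemetry.get_state())
E
```

```text
top {'camera_matrix': array([[371.94045088,   0.        , 322.46092584],
       [  0.        , 371.94045088, 204.74102242],
       [  0.        ,   0.        ,   1.        ]]), 'D': array([0.02609394, 0.        , 0.        , 0.        , 0.        ]), 'pose': array([[-0.0085128 ,  0.99328633, -0.11536806,  0.44665679],
       [-0.99985462, -0.00675046,  0.01565795, -0.00971808],
       [ 0.01477404,  0.11548458,  0.9931994 ,  1.02642993],
       [ 0.        ,  0.        ,  0.        ,  1.        ]])}
side {'camera_matrix': array([[361.97810066,   0.        , 318.29492223],
       [  0.        , 361.97810066, 198.14038639],
       [  0.        ,   0.        ,   1.        ]]), 'D': array([-0.08137238,  0.        ,  0.        ,  0.        ,  0.        ]), 'pose': array([[-0.99961818, -0.00121942, -0.0276046 ,  0.50674426],
       [-0.02263794, -0.53669326,  0.84347369,  0.68934401],
       [-0.01584375,  0.84377655,  0.53646073,  0.53628919],
       [ 0.        ,  0.        ,  0.        ,  1.        ]])}
{'clock': 0.1, 'joint_pos': array([1.06441585e+00, 3.13942213e-01, 4.51184664e-02, 1.30357611e+00,
       3.92722360e-05, 1.43118866e+00]), 'qvel': array([ 0.00123687, -0.00109597,  0.00217012,  0.00142967, -0.00086064,
        0.00141561]), 'tau': array([ 2.43884286e-03, -4.81721556e+01,  2.99245977e+01,  1.26329967e-02,
       -2.42738006e-04, -6.00032408e-06]), 'tcp_pos': array([0.20598896, 0.53637567, 0.23049898]), 'orientation': array([-2.73106911e-04,  1.82360190e-01,  9.83231467e-01, -7.54073133e-04]), 'wrist_force': array([ 0.77557137, -0.01791452,  0.24663693]), 'ft_torque': array([0.00760965, 0.02550093, 0.04063033]), 'grip_force': 0.0, 'finger_gap': 0.0854700294746495}
```

View pics/top0.png

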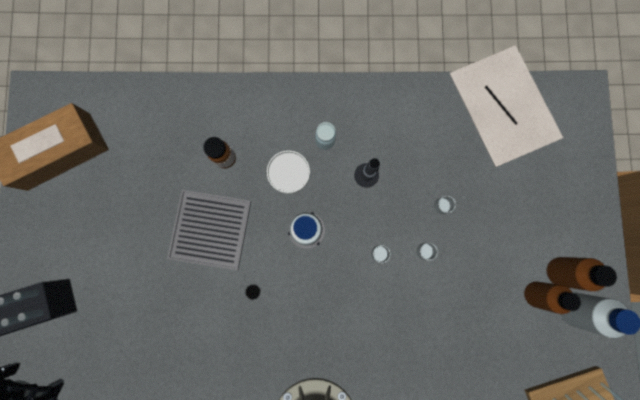

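View pics/side0.png

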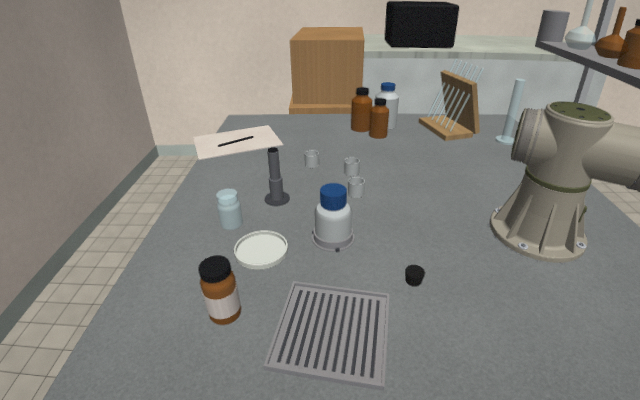

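Both views show jar (cap at top-view 305,228), dish (288,172), tester/holder (374,162 head), three cups (446,205), (381,254), (428,252), tray (210,230), stopper (252,292).

```bash
cat > h.py <<'E'
import numpy as np, cv2
from workcell import telemetry, imaging
from scipy.spatial.transform import Rotation as R
F=np.diag([1,-1,-1.])
def cam(n):
    p=imaging.camera_params(n); return p["camera_matrix"],p["D"],p["pose"]
def ray(n,px,z):
    K,D,T=cam(n); u=cv2.undistortPoints(np.array([[px]],float),K,D)[0,0]
    d=T[:3,:3]@F@np.array([u[0],u[1],1]); o=T[:3,3]; return (o+d*(z-o[2])/d[2])[:2]
def proj(n,P):
    K,D,T=cam(n); Rm=F@T[:3,:3].T; t=-Rm@T[:3,3]
    return cv2.projectPoints(np.array(P,float).reshape(-1,3),cv2.Rodrigues(Rm)[0],t,K,D)[0][:,0]
def circ(c,r,z):
    a=np.linspace(0,2*np.pi,60); return np.c_[c[0]+r*np.cos(a),c[1]+r*np.sin(a),0*a+z]
def crop(n,im,box,s,name,curves=()):
    x0,y0,x1,y1=box; c=cv2.resize(cv2.cvtColor(im,cv2.COLOR_RGB2BGR)[y0:y1,x0:x1],None,fx=s,fy=s,interpolation=cv2.INTER_CUBIC)
    for P in curves:
        q=(proj(n,P)-[x0,y0]+.5)*s; cv2.polylines(c,[q.round().astype(int)],False,(0,0,255),1,cv2.LINE_AA)
    cv2.imwrite("pics/"+name,c)
def tool(target,yaw=None):
    "shift in tool axes (mm) to world target of TCP"
    s=telemetry.get_state(); r=R.from_quat(np.roll(s["orientation"],-1)); d=r.inv().apply(np.array(target)-s["tcp_pos"])*1000
    return d.round(1), s
E
python3 - <<'E'
from h import *
im=cv2.cvtColor(cv2.imread("pics/top0.png"),cv2.COLOR_BGR2RGB).astype(int); si=cv2.cvtColor(cv2.imread("pics/side0.png"),cv2.COLOR_BGR2RGB).astype(int)
def cen(m,box):
    k=np.zeros(m.shape,bool); k[box[1]:box[3],box[0]:box[2]]=1; ys,xs=np.where(m&k); return np.array([xs.mean(),ys.mean()]),len(xs)
b=(im[...,2]-im[...,0]>60); c,n=cen(b,(285,205,325,250)); cap=ray("top",c,.127); print("cap",c,n,cap)
w=im.min(2)>170; c,n=cen(w,(260,145,315,198)); dish=ray("top",c,.010); print("dish",c,n,dish)
head=ray("top",(374,162),.148); hold=ray("top",(367,176),.006); print("tester",head,hold)
cups=[ray("top",p,.042) for p in((446,205),(381,254),(428,252))]; print(cups)
tr=[ray("top",p,.012) for p in((185,192),(250,200),(238,269),(170,261))]; print(tr,np.mean(tr,0))
cur=[circ(cap,.029,.132),circ(cap,.042,.088),circ(dish,.06,.014),circ(head,.014,.148),circ(head,.018,.068),circ(head,.035,.006)]+[circ(c,.023,z) for c in cups for z in(0,.042)]
cur.append(np.c_[np.array(tr+tr[:1]),np.full(5,.012)])
crop("top",im.astype(np.uint8),(160,140,470,300),2.55,"t1.png",cur)
crop("side",si.astype(np.uint8),(210,130,410,280),4,"s1.png",cur)
E
```

```text
cap [304.832      227.21866667] 375 [0.49675874 0.01915789]
dish [288.41581832 172.21456539] 1277 [0.65622338 0.06795961]
tester [ 0.65167764 -0.14883051] [ 0.64509345 -0.15080718]
[array([ 0.55806801, -0.3551344 ]), array([ 0.42965775, -0.17796243]), array([ 0.43397148, -0.30181729])]
[array([0.60208765, 0.34959234]), array([0.57891507, 0.17270027]), array([0.39281678, 0.20193436]), array([0.4160578 , 0.38263317])] [0.49746933 0.27671503]
```

View pics/t1.png

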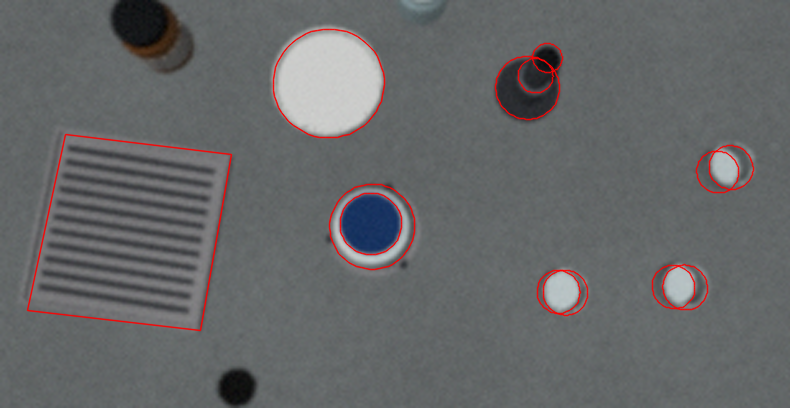

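View pics/s1.png

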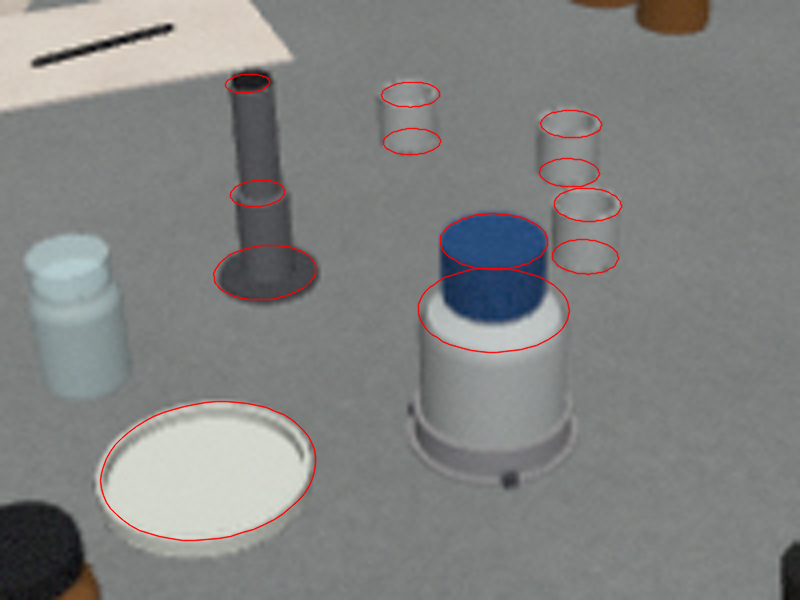

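The overlays fit to about 1–3 mm: cap in both crops, dish at crop (329,83), and tester head slightly off at (252,78) in the side crop. Three cups are present. Now to work out the first move.

```bash
cat >> h.py <<'E'
def go(target,yaw=None):
    "tool shift mm and rotvec to reach TCP target, tool-down with tool-x at world yaw"
    s=telemetry.get_state(); r=R.from_quat(np.roll(s["orientation"],-1))
    if yaw is None: x=r.apply([1,0,0]); yaw=np.arctan2(x[1],x[0])
    g=R.from_euler("z",yaw)*R.from_euler("x",np.pi)
    print("shift",(r.inv().apply(np.array(target)-s["tcp_pos"])*1000).round(1),"rot",(r.inv()*g).as_rotvec().round(3),
      "| clk",round(s["clock"],1),"tcp",s["tcp_pos"].round(4),"q6",s["joint_pos"][5].round(3),"F",s["wrist_force"].round(1),"gap",round(s["finger_gap"]*1000,1))
E
python3 -c "
from h import *
go([.497,.019,.2],.18)"
```

```text
shift [-457.2 -378.6   31. ] rot [-1.000e-03  2.000e-03  2.595e+00] | clk 0.1 tcp [0.206  0.5364 0.2305] q6 1.431 F [ 0.8 -0.   0.2] gap 85.5
```

>>> {"op": "step_arm", "data": {
  "moves": [
    [[-228,-189,15],[0,0,0.95],85],
    [[-228,-189,15],[0,0,0.95],85],
    [[-228,-189,15],[0,0,0.95],85],
    [[-228,-189,15],[0,0,0.95],85],
    [[-228,-189,15],[0,0,0.95],85],
    [[-228,-189,15],[0,0,0.95],85],
    [[-228,-189,15],[0,0,0.95],85],
    [[-228,-189,15],[0,0,0.95],85]
  ]
}}

```text
clock: 0.77
tcp_pos: [0.3534, 0.2737, 0.2157]
orientation: [0.001, 0.617, 0.787, -0.001]
wrist_force: [0.5, 0.2, -0.2]
finger_gap: 0.0848
grip_force: 0.0
```

```bash
python3 -c "
from h import *
go([.497,.019,.2],.18)"
```

```text
shift [-281.6   78.5   16.3] rot [0.002 0.002 1.632] | clk 0.8 tcp [0.3534 0.2737 0.2157] q6 1.81 F [ 0.5  0.2 -0.2] gap 84.8
```

>>> {"op": "step_arm", "data": {
  "moves": [
    [[-281,78,16],[0,0,0.96],85],
    [[-281,78,16],[0,0,0.96],85],
    [[-281,78,16],[0,0,0.96],85],
    [[-281,78,16],[0,0,0.96],85],
    [[-281,78,16],[0,0,0.96],85],
    [[-281,78,16],[0,0,0.96],85],
    [[-281,78,16],[0,0,0.96],85],
    [[-281,78,16],[0,0,0.96],85]
  ]
}}

```text
clock: 1.43
tcp_pos: [0.5008, 0.0202, 0.1994]
orientation: [0.001, 0.911, 0.413, 0.0]
wrist_force: [0.2, 0.6, 0.1]
finger_gap: 0.0849
grip_force: 0.0
```

>>> {"op": "step_arm", "data": {
  "moves": [
    [[0,0,0],[0,0,0.67],85],
    [[0,0,0],[0,0,0.67],85],
    [[0,0,0],[0,0,0.67],85],
    [[0,0,0],[0,0,0.67],85],
    [[0,0,0],[0,0,0.67],85],
    [[0,0,0],[0,0,0.67],85],
    [[0,0,0],[0,0,0.67],85]
  ]
}}

```text
clock: 2.02
tcp_pos: [0.4971, 0.0262, 0.1999]
orientation: [-0.0, 0.995, 0.097, -0.0]
wrist_force: [0.7, 0.5, 0.9]
finger_gap: 0.085
grip_force: 0.0
```

```bash
python3 -c "
from h import *
go([.497,.019,.1],.18)"
```

```text
shift [-1.4  7.1 99.9] rot [-0.     0.001  0.014] | clk 2.0 tcp [0.4971 0.0262 0.1999] q6 2.839 F [0.7 0.5 0.9] gap 85.0
```

>>> {"op": "step_arm", "data": {
  "moves": [
    [[-1.4,7,40],[0,0,0.15],85],
    [[-1.4,7,40],[0,0,0.15],85],
    [[-1.4,7,60],[0,0,0.15],85],
    [[-1.4,7,60],[0,0,0.15],85],
    [[-1.4,7,60],[0,0,0.15],85],
    [[-1.4,7,60],[0,0,0.15],85]
  ]
}}

```text
clock: 2.52
tcp_pos: [0.4976, 0.0191, 0.1409]
orientation: [-0.0, 1.0, 0.023, 0.0]
wrist_force: [0.8, -0.3, -0.2]
finger_gap: 0.0847
grip_force: 0.0
```

```bash
python3 -c "
from h import *
go([.497,.019,.1],.03)"
```

```text
shift [-0.6  0.  40.9] rot [-0.    -0.     0.016] | clk 2.5 tcp [0.4976 0.0191 0.1409] q6 2.973 F [ 0.8 -0.3 -0.2] gap 84.7
```

>>> {"op": "step_arm", "data": {
  "moves": [
    [[-0.6,0,12],[0,0,0],85],
    [[-0.6,0,24],[0,0,0],85],
    [[-0.6,0,36],[0,0,0],85],
    [[-0.6,0,41],[0,0,0],85],
    [[-0.6,0,41],[0,0,0],75],
    [[-0.6,0,41],[0,0,0],65]
  ],
  "grip_force": 40
}}

```text
clock: 3.02
tcp_pos: [0.4972, 0.019, 0.1]
orientation: [0.0, 1.0, 0.023, 0.0]
wrist_force: [0.7, 0.2, 0.3]
finger_gap: 0.0657
grip_force: 0.0
```

>>> {"op": "step_arm", "data": {
  "moves": [
    [[0,0,0],[0,0,0],50],
    [[0,0,0],[0,0,0],50],
    [[0,0,0],[0,0,0],50],
    [[0,0,0],[0,0,0],50],
    [[0,0,0],[0,0,0],50],
    [[0,0,0],[0,0,0],50]
  ]
}}

```text
clock: 3.52
tcp_pos: [0.4977, 0.019, 0.1006]
orientation: [0.0, 1.0, 0.022, 0.001]
wrist_force: [-1.8, -0.3, 6.0]
finger_gap: 0.0566
grip_force: 42.5
```

```bash
python3 -c "
from h import *
go([.497,.019,.1],.03);s=telemetry.get_state();print(s['ft_torque'],s['grip_force'])"
```

```text
shift [-0.7 -0.1  0.6] rot [ 0.    -0.002  0.015] | clk 3.5 tcp [0.4977 0.019  0.1006] q6 2.973 F [-1.8 -0.3  6. ] gap 56.6
[0.00818899 0.25460934 0.03741641] 42.516263108700514
```

>>> {"op": "step_arm", "data": {
  "moves": [
    [[0,0,-0.2],[0,0,-0.12],50],
    [[0,0,-0.3],[0,0,-0.24],50],
    [[0,0,-0.5],[0,0,-0.36],50],
    [[0,0,-0.6],[0,0,-0.48],50],
    [[0,0,-0.8],[0,0,-0.6],50],
    [[0,0,-0.9],[0,0,-0.72],50],
    [[0,0,-1.1],[0,0,-0.84],50],
    [[0,0,-1.2],[0,0,-0.96],50]
  ]
}}

```text
clock: 4.18
tcp_pos: [0.4971, 0.0191, 0.1008]
orientation: [0.0, 0.875, 0.484, 0.0]
wrist_force: [0.6, 0.4, 0.5]
finger_gap: 0.0568
grip_force: 42.5
```

```bash
python3 -c "
from h import *
go([.497,.019,.1],.03);s=telemetry.get_state();print(s['ft_torque'],s['grip_force'])"
```

```text
shift [-0.1 -0.   0.8] rot [ 0.    -0.001  0.981] | clk 4.2 tcp [0.4971 0.0191 0.1008] q6 2.007 F [0.6 0.4 0.5] gap 56.8
[ 0.01076006  0.00260706 -0.03065177] 42.47953969985247
```

>>> {"op": "step_arm", "data": {
  "moves": [
    [[0,0,-0.2],[0,0,-0.12],50],
    [[0,0,-0.3],[0,0,-0.24],50],
    [[0,0,-0.5],[0,0,-0.36],50],
    [[0,0,-0.6],[0,0,-0.48],50],
    [[0,0,-0.8],[0,0,-0.6],50],
    [[0,0,-0.9],[0,0,-0.72],50],
    [[0,0,-1.1],[0,0,-0.84],50],
    [[0,0,-1.2],[0,0,-0.96],50]
  ]
}}

```text
clock: 4.85
tcp_pos: [0.4974, 0.0192, 0.1021]
orientation: [0.0, 0.553, 0.834, 0.001]
wrist_force: [0.6, 1.6, -0.9]
finger_gap: 0.0566
grip_force: 42.6
```

>>> {"op": "step_arm", "data": {
  "moves": [
    [[0,0,-0.2],[0,0,-0.12],50],
    [[0,0,-0.3],[0,0,-0.24],50],
    [[0,0,-0.5],[0,0,-0.36],50],
    [[0,0,-0.6],[0,0,-0.48],50],
    [[0,0,-0.8],[0,0,-0.6],50],
    [[0,0,-0.9],[0,0,-0.72],50],
    [[0,0,-1.1],[0,0,-0.84],50],
    [[0,0,-1.2],[0,0,-0.96],50]
  ]
}}

```text
clock: 5.52
tcp_pos: [0.497, 0.0191, 0.1032]
orientation: [0.0, 0.105, 0.994, 0.0]
wrist_force: [0.0, 0.4, 0.6]
finger_gap: 0.0564
grip_force: 42.6
```

>>> {"op": "step_arm", "data": {
  "moves": [
    [[0,0,-0.2],[0,0,-0.12],50],
    [[0,0,-0.3],[0,0,-0.24],50],
    [[0,0,-0.5],[0,0,-0.36],50],
    [[0,0,-0.6],[0,0,-0.48],50],
    [[0,0,-0.8],[0,0,-0.6],50],
    [[0,0,-0.9],[0,0,-0.72],50],
    [[0,0,-1.1],[0,0,-0.84],50],
    [[0,0,-1.2],[0,0,-0.96],50]
  ]
}}

```text
clock: 6.18
tcp_pos: [0.497, 0.0191, 0.1044]
orientation: [0.0, -0.366, 0.931, -0.0]
wrist_force: [-0.4, -0.1, 0.5]
finger_gap: 0.0565
grip_force: 42.6
```

>>> {"op": "step_arm", "data": {
  "moves": [
    [[0,0,-0.2],[0,0,-0.12],50],
    [[0,0,-0.3],[0,0,-0.24],50],
    [[0,0,-0.5],[0,0,-0.36],50],
    [[0,0,-0.6],[0,0,-0.48],50],
    [[0,0,-0.8],[0,0,-0.6],50],
    [[0,0,-0.9],[0,0,-0.72],50],
    [[0,0,-1.1],[0,0,-0.84],50],
    [[0,0,-1.2],[0,0,-0.96],50]
  ]
}}

```text
clock: 6.85
tcp_pos: [0.497, 0.019, 0.1056]
orientation: [-0.0, 0.754, -0.657, 0.0]
wrist_force: [-0.4, 0.4, -0.1]
finger_gap: 0.0563
grip_force: 42.6
```

>>> {"op": "step_arm", "data": {
  "moves": [
    [[0,0,-0.2],[0,0,-0.12],50],
    [[0,0,-0.3],[0,0,-0.24],50],
    [[0,0,-0.5],[0,0,-0.36],50],
    [[0,0,-0.6],[0,0,-0.48],50],
    [[0,0,-0.8],[0,0,-0.6],50],
    [[0,0,-0.9],[0,0,-0.72],50],
    [[0,0,-1.1],[0,0,-0.84],50],
    [[0,0,-1.2],[0,0,-0.96],50]
  ]
}}

```text
clock: 7.52
tcp_pos: [0.497, 0.019, 0.1068]
orientation: [-0.0, 0.972, -0.234, 0.0]
wrist_force: [0.1, -0.5, 0.2]
finger_gap: 0.0564
grip_force: 42.6
```

```bash
python3 -c "
from h import *
go([.497,.019,.1],.03);s=telemetry.get_state();print(s['ft_torque'],s['grip_force'])"
```

```text
shift [-0.   0.   6.8] rot [-0.    -0.001 -0.502] | clk 7.5 tcp [0.497  0.019  0.1068] q6 -2.793 F [ 0.1 -0.5  0.2] gap 56.4
[-0.02623335  0.01400439 -0.0332506 ] 42.621109541505575
```

>>> {"op": "step_arm", "data": {
  "moves": [
    [[0,0,0],[0,0,0],76],
    [[0,0,0],[0,0,0],76],
    [[0,0,0],[0,0,0],76],
    [[0,0,0],[0,0,0],76]
  ]
}}

```text
clock: 7.85
tcp_pos: [0.4969, 0.019, 0.1066]
orientation: [-0.0, 0.971, -0.238, 0.0]
wrist_force: [0.1, 0.4, -0.0]
finger_gap: 0.0759
grip_force: 0.0
```

>>> {"op": "step_arm", "data": {
  "moves": [
    [[0,0,0],[0,0,0.96],76],
    [[0,0,0],[0,0,0.96],76],
    [[0,0,0],[0,0,0.96],76],
    [[0,0,0],[0,0,0.96],76],
    [[0,0,0],[0,0,0.96],76],
    [[0,0,0],[0,0,0.96],76],
    [[0,0,0],[0,0,0.96],76],
    [[0,0,0],[0,0,0.96],76]
  ]
}}

```text
clock: 8.52
tcp_pos: [0.4968, 0.0191, 0.1065]
orientation: [-0.0, 0.75, -0.662, -0.0]
wrist_force: [0.6, -0.3, 0.3]
finger_gap: 0.0762
grip_force: 0.0
```

>>> {"op": "step_arm", "data": {
  "moves": [
    [[0,0,0],[0,0,0.96],76],
    [[0,0,0],[0,0,0.96],76],
    [[0,0,0],[0,0,0.96],76],
    [[0,0,0],[0,0,0.96],76],
    [[0,0,0],[0,0,0.96],76],
    [[0,0,0],[0,0,0.96],76],
    [[0,0,0],[0,0,0.96],76],
    [[0,0,0],[0,0,0.96],76]
  ]
}}

```text
clock: 9.18
tcp_pos: [0.4968, 0.019, 0.1065]
orientation: [0.0, -0.36, 0.933, 0.0]
wrist_force: [-0.2, 0.3, 0.1]
finger_gap: 0.0763
grip_force: 0.0
```

>>> {"op": "step_arm", "data": {
  "moves": [
    [[0,0,0],[0,0,0.96],76],
    [[0,0,0],[0,0,0.96],76],
    [[0,0,0],[0,0,0.96],76],
    [[0,0,0],[0,0,0.96],76],
    [[0,0,0],[0,0,0.96],76],
    [[0,0,0],[0,0,0.96],76],
    [[0,0,0],[0,0,0.96],76],
    [[0,0,0],[0,0,0.96],76]
  ]
}}

```text
clock: 9.85
tcp_pos: [0.4968, 0.019, 0.1065]
orientation: [0.0, 0.112, 0.994, 0.0]
wrist_force: [-0.6, 0.1, -0.3]
finger_gap: 0.0756
grip_force: 0.0
```

>>> {"op": "step_arm", "data": {
  "moves": [
    [[0,0,0],[0,0,0.96],76],
    [[0,0,0],[0,0,0.96],76],
    [[0,0,0],[0,0,0.96],76],
    [[0,0,0],[0,0,0.96],76],
    [[0,0,0],[0,0,0.96],76],
    [[0,0,0],[0,0,0.96],76],
    [[0,0,0],[0,0,0.96],76],
    [[0,0,0],[0,0,0.96],76]
  ]
}}

```text
clock: 10.52
tcp_pos: [0.4968, 0.0191, 0.1065]
orientation: [0.0, 0.558, 0.83, 0.0]
wrist_force: [-0.7, 0.3, 0.3]
finger_gap: 0.076
grip_force: 0.0
```

>>> {"op": "step_arm", "data": {
  "moves": [
    [[0,0,0],[0,0,0.96],76],
    [[0,0,0],[0,0,0.96],76],
    [[0,0,0],[0,0,0.96],76],
    [[0,0,0],[0,0,0.96],76],
    [[0,0,0],[0,0,0.96],76],
    [[0,0,0],[0,0,0.96],76],
    [[0,0,0],[0,0,0.96],76],
    [[0,0,0],[0,0,0.96],76]
  ]
}}

```text
clock: 11.18
tcp_pos: [0.4968, 0.0191, 0.1065]
orientation: [-0.0, 0.878, 0.478, 0.0]
wrist_force: [-0.6, 0.6, 0.2]
finger_gap: 0.0761
grip_force: 0.0
```

>>> {"op": "step_arm", "data": {
  "moves": [
    [[0,0,0],[0,0,0.96],76],
    [[0,0,0],[0,0,0.96],76],
    [[0,0,0],[0,0,0.96],76],
    [[0,0,0],[0,0,0.96],76],
    [[0,0,0],[0,0,0.96],76],
    [[0,0,0],[0,0,0.96],76],
    [[0,0,0],[0,0,0.96],76],
    [[0,0,0],[0,0,0.96],76]
  ]
}}

```text
clock: 11.85
tcp_pos: [0.4968, 0.019, 0.1065]
orientation: [-0.0, 1.0, 0.019, 0.0]
wrist_force: [0.5, -0.4, 1.1]
finger_gap: 0.0761
grip_force: 0.0
```

>>> {"op": "step_arm", "data": {
  "moves": [
    [[0,0,0],[0,0,0],76],
    [[0,0,0],[0,0,0],50],
    [[0,0,0],[0,0,0],50],
    [[0,0,0],[0,0,0],50],
    [[0,0,0],[0,0,0],50],
    [[0,0,0],[0,0,0],50],
    [[0,0,0],[0,0,0],50],
    [[0,0,0],[0,0,0],50]
  ]
}}

```text
clock: 12.52
tcp_pos: [0.4969, 0.0189, 0.1067]
orientation: [0.0, 1.0, 0.022, 0.0]
wrist_force: [0.0, -2.0, 2.4]
finger_gap: 0.0569
grip_force: 42.0
```

```bash
python3 - <<'E'
from h import *
go([.497,.019,.1],.03);s=telemetry.get_state();print(s['ft_torque'],s['grip_force'])
crop("side",imaging.read_camera("side"),(240,90,420,260),3,"s2.png",[circ((.497,.019),.029,z) for z in(.132,.139)])
E
```

```text
shift [ 0.1 -0.1  6.7] rot [ 0.    -0.     0.015] | clk 12.5 tcp [0.4969 0.0189 0.1067] q6 2.973 F [ 0.  -2.   2.4] gap 56.9
[-0.28144405  0.12896262 -0.00870286] 42.03633718585479
```

View pics/s2.png

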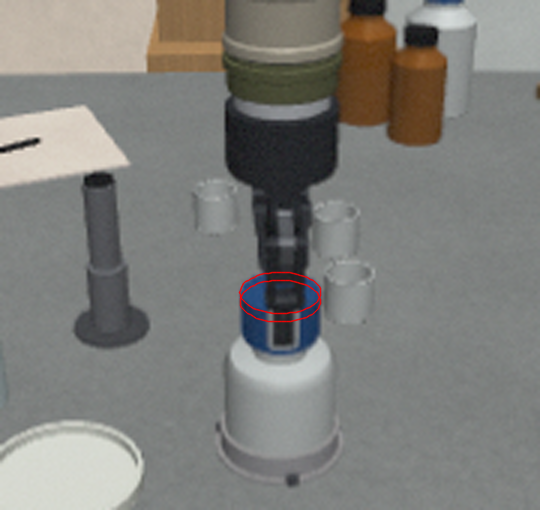

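The cap has risen: its top now matches the 139 mm ring at about (281,290) in the crop, with the neck visible below it. Next is the second stroke.

>>> {"op": "step_arm", "data": {
  "moves": [
    [[0,0,-0.2],[0,0,-0.12],50],
    [[0,0,-0.3],[0,0,-0.24],50],
    [[0,0,-0.5],[0,0,-0.36],50],
    [[0,0,-0.6],[0,0,-0.48],50],
    [[0,0,-0.8],[0,0,-0.6],50],
    [[0,0,-0.9],[0,0,-0.72],50],
    [[0,0,-1.1],[0,0,-0.84],50],
    [[0,0,-1.2],[0,0,-0.96],50]
  ]
}}

```text
clock: 13.23
tcp_pos: [0.4971, 0.0194, 0.1079]
orientation: [-0.0, 0.875, 0.484, 0.001]
wrist_force: [0.1, 0.7, 2.9]
finger_gap: 0.0571
grip_force: 42.0
```

>>> {"op": "step_arm", "data": {
  "moves": [
    [[0,0,-0.2],[0,0,-0.12],50],
    [[0,0,-0.3],[0,0,-0.24],50],
    [[0,0,-0.5],[0,0,-0.36],50],
    [[0,0,-0.6],[0,0,-0.48],50],
    [[0,0,-0.8],[0,0,-0.6],50],
    [[0,0,-0.9],[0,0,-0.72],50],
    [[0,0,-1.1],[0,0,-0.84],50],
    [[0,0,-1.2],[0,0,-0.96],50]
  ]
}}

```text
clock: 13.9
tcp_pos: [0.497, 0.0194, 0.1091]
orientation: [-0.0, 0.552, 0.834, 0.001]
wrist_force: [-0.6, 1.0, 2.5]
finger_gap: 0.0567
grip_force: 42.0
```

>>> {"op": "step_arm", "data": {
  "moves": [
    [[0,0,-0.2],[0,0,-0.12],50],
    [[0,0,-0.3],[0,0,-0.24],50],
    [[0,0,-0.5],[0,0,-0.36],50],
    [[0,0,-0.6],[0,0,-0.48],50],
    [[0,0,-0.8],[0,0,-0.6],50],
    [[0,0,-0.9],[0,0,-0.72],50],
    [[0,0,-1.1],[0,0,-0.84],50],
    [[0,0,-1.2],[0,0,-0.96],50]
  ]
}}

```text
clock: 14.57
tcp_pos: [0.497, 0.0194, 0.1103]
orientation: [0.0, 0.105, 0.994, 0.0]
wrist_force: [-0.4, 1.3, 3.2]
finger_gap: 0.0565
grip_force: 42.0
```

>>> {"op": "step_arm", "data": {
  "moves": [
    [[0,0,-0.2],[0,0,-0.12],50],
    [[0,0,-0.3],[0,0,-0.24],50],
    [[0,0,-0.5],[0,0,-0.36],50],
    [[0,0,-0.6],[0,0,-0.48],50],
    [[0,0,-0.8],[0,0,-0.6],50],
    [[0,0,-0.9],[0,0,-0.72],50],
    [[0,0,-1.1],[0,0,-0.84],50],
    [[0,0,-1.2],[0,0,-0.96],50]
  ]
}}

```text
clock: 15.23
tcp_pos: [0.497, 0.0194, 0.1115]
orientation: [0.0, -0.366, 0.931, 0.0]
wrist_force: [-0.0, 0.5, 3.6]
finger_gap: 0.0565
grip_force: 42.0
```

>>> {"op": "step_arm", "data": {
  "moves": [
    [[0,0,-0.2],[0,0,-0.12],50],
    [[0,0,-0.3],[0,0,-0.24],50],
    [[0,0,-0.5],[0,0,-0.36],50],
    [[0,0,-0.6],[0,0,-0.48],50],
    [[0,0,-0.8],[0,0,-0.6],50],
    [[0,0,-0.9],[0,0,-0.72],50],
    [[0,0,-1.1],[0,0,-0.84],50],
    [[0,0,-1.2],[0,0,-0.96],50]
  ]
}}

```text
clock: 15.9
tcp_pos: [0.497, 0.0194, 0.1127]
orientation: [-0.001, 0.754, -0.656, -0.0]
wrist_force: [-0.2, -1.1, 4.4]
finger_gap: 0.0567
grip_force: 42.0
```

>>> {"op": "step_arm", "data": {
  "moves": [
    [[0,0,-0.2],[0,0,-0.12],50],
    [[0,0,-0.3],[0,0,-0.24],50],
    [[0,0,-0.5],[0,0,-0.36],50],
    [[0,0,-0.6],[0,0,-0.48],50],
    [[0,0,-0.8],[0,0,-0.6],50],
    [[0,0,-0.9],[0,0,-0.72],50],
    [[0,0,-1.1],[0,0,-0.84],50],
    [[0,0,-1.2],[0,0,-0.96],50]
  ]
}}

```text
clock: 16.57
tcp_pos: [0.4971, 0.0193, 0.1139]
orientation: [-0.0, 0.972, -0.234, 0.0]
wrist_force: [-0.5, 0.4, 4.0]
finger_gap: 0.0568
grip_force: 42.0
```

>>> {"op": "step_arm", "data": {
  "moves": [
    [[0,0,-0.2],[0,0,-0.12],50],
    [[0,0,-0.3],[0,0,-0.24],50],
    [[0,0,-0.3],[0,0,-0.26],50],
    [[0,0,-0.3],[0,0,-0.26],50],
    [[0,0,-0.3],[0,0,-0.26],50]
  ]
}}

```text
clock: 16.98
tcp_pos: [0.4972, 0.0192, 0.1143]
orientation: [-0.0, 0.994, -0.11, 0.0]
wrist_force: [0.5, -0.0, 4.3]
finger_gap: 0.057
grip_force: 42.1
```

>>> {"op": "step_arm", "data": {
  "moves": [
    [[0,0,-0.5],[0,0,0],50],
    [[0,0,-1],[0,0,0],50],
    [[0,0,-1.5],[0,0,0],50],
    [[0,0,-2],[0,0,0],50],
    [[0,0,-2.5],[0,0,0],50],
    [[0,0,-3],[0,0,0],50],
    [[0,0,-3],[0,0,0],50]
  ]
}}

```text
clock: 17.57
tcp_pos: [0.4966, 0.0191, 0.1169]
orientation: [-0.0, 0.994, -0.109, -0.0]
wrist_force: [0.7, 0.3, -0.1]
finger_gap: 0.0563
grip_force: 42.6
```

```bash
python3 -c "
from h import *
go([.497,.019,.1],.03);s=telemetry.get_state();print(s['ft_torque'],s['grip_force'])"
```

```text
shift [ 0.5 -0.  16.9] rot [-0.     0.    -0.249] | clk 17.6 tcp [0.4966 0.0191 0.1169] q6 -3.046 F [ 0.7  0.3 -0.1] gap 56.3
[0.03913049 0.04550699 0.00355154] 42.58149988367222
```

>>> {"op": "step_arm", "data": {
  "moves": [
    [[0,0,-0.5],[0,0,0],50],
    [[0,0,-1],[0,0,0],50],
    [[0,0,-1.5],[0,0,0],50],
    [[0,0,-2],[0,0,0],50],
    [[0,0,-2.5],[0,0,0],50],
    [[0,0,-2.5],[0,0,0],50]
  ],
  "grip_force": 60
}}

```text
clock: 18.07
tcp_pos: [0.496, 0.0191, 0.1189]
orientation: [0.0, 0.994, -0.109, -0.001]
wrist_force: [-0.4, 0.3, -7.0]
finger_gap: 0.056
grip_force: 65.0
```

>>> {"op": "step_arm", "data": {
  "moves": [
    [[0,0,-0.5],[0,0,0],50],
    [[0,0,-1],[0,0,0],50],
    [[0,0,-1.5],[0,0,0],50],
    [[0,0,-2],[0,0,0],50],
    [[0,0,-2],[0,0,0],50]
  ]
}}

```text
clock: 18.48
tcp_pos: [0.498, 0.0189, 0.1227]
orientation: [-0.0, 0.994, -0.109, 0.001]
wrist_force: [-2.0, -0.1, -1.4]
finger_gap: 0.0564
grip_force: 66.9
```

>>> {"op": "step_arm", "data": {
  "moves": [
    [[0,0,-2],[0,0,0],50],
    [[0,0,-5],[0,0,0],50],
    [[0,0,-10],[0,0,0],50],
    [[0,0,-20],[0,0,0],50],
    [[0,0,-32],[0,0,0],50],
    [[0,0,-45],[0,0,0],50],
    [[0,0,-55],[0,0,0],50],
    [[0,0,-55],[0,0,0],50]
  ]
}}

```text
clock: 19.15
tcp_pos: [0.4986, 0.0189, 0.1796]
orientation: [-0.0, 0.994, -0.109, 0.003]
wrist_force: [-0.3, -0.8, -0.1]
finger_gap: 0.0561
grip_force: 66.9
```

```bash
python3 - <<'E'
from h import *
go([.656,.068,.19],.03+np.pi)
im=imaging.read_camera("side"); crop("side",im,(240,70,420,260),3,"s3.png")
E
```

```text
shift [143.  -82.1  -9.6] rot [-0.008  0.     2.893] | clk 19.1 tcp [0.4986 0.0189 0.1796] q6 -3.047 F [-0.3 -0.8 -0.1] gap 56.1
```

View pics/s3.png

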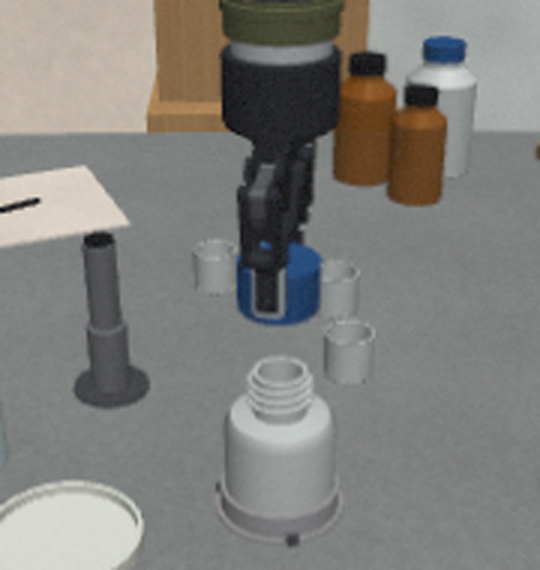

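The cap is free and upright in the gripper, at about (280,285) in the crop, above the open jar. Moving to the dish.

>>> {"op": "step_arm", "data": {
  "moves": [
    [[40,-23,0],[0,0,0],50],
    [[75,-43,0],[0,0,0],50],
    [[110,-63,0],[0,0,0],50],
    [[135,-77,0],[0,0,0],50],
    [[143,-82,20],[0,0,0],50],
    [[143,-82,60],[0,0,0],50],
    [[143,-82,100],[0,0,0],50],
    [[143,-82,120],[0,0,0],50]
  ]
}}

```text
clock: 19.87
tcp_pos: [0.6511, 0.0684, 0.0504]
orientation: [0.0, 0.994, -0.109, -0.004]
wrist_force: [-1.2, -0.2, -1.5]
finger_gap: 0.0557
grip_force: 67.0
```

>>> {"op": "step_arm", "data": {
  "moves": [
    [[0,0,0],[0,0,0.36],50],
    [[0,0,0],[0,0,0.36],50],
    [[0,0,0],[0,0,0.36],50],
    [[0,0,0],[0,0,0.36],50],
    [[0,0,0],[0,0,0.36],50]
  ]
}}

```text
clock: 20.28
tcp_pos: [0.6538, 0.0681, 0.0558]
orientation: [0.0, 0.959, -0.284, -0.001]
wrist_force: [0.2, -0.4, 0.2]
finger_gap: 0.0561
grip_force: 66.9
```

```bash
python3 - <<'E'
from h import *
go([.656,.068,.012])
print(telemetry.get_state()["joint_pos"].round(2))
E
```

```text
shift [ 2.  -1.2 43.8] rot [0.    0.001 0.   ] | clk 20.3 tcp [0.6538 0.0681 0.0558] q6 -2.584 F [ 0.2 -0.4  0.2] gap 56.1
[-0.02  0.57 -0.    1.    0.   -2.58]
```

>>> {"op": "step_arm", "data": {
  "moves": [
    [[2,-1,12],[0,0,0],50],
    [[2,-1,24],[0,0,0],50],
    [[2,-1,34],[0,0,0],50],
    [[2,-1,40],[0,0,0],50],
    [[2,-1,43],[0,0,0],50],
    [[2,-1,45],[0,0,0],50],
    [[2,-1,45],[0,0,0],50]
  ]
}}

```text
clock: 20.87
tcp_pos: [0.6561, 0.0679, 0.0109]
orientation: [0.0, 0.959, -0.285, -0.0]
wrist_force: [0.3, -0.1, -0.9]
finger_gap: 0.0561
grip_force: 66.9
```

>>> {"op": "step_arm", "data": {
  "moves": [
    [[0,0,0.7],[0,0,0],50],
    [[0,0,1.4],[0,0,0],50],
    [[0,0,2],[0,0,0],50],
    [[0,0,2],[0,0,0],50]
  ]
}}

```text
clock: 21.2
tcp_pos: [0.6566, 0.0679, 0.0098]
orientation: [-0.0, 0.958, -0.285, 0.0]
wrist_force: [-0.8, -0.0, -0.5]
finger_gap: 0.0559
grip_force: 66.9
```

>>> {"op": "step_arm", "data": {
  "moves": [
    [[0,0,0.7],[0,0,0],50],
    [[0,0,1.4],[0,0,0],50],
    [[0,0,1.4],[0,0,0],50]
  ]
}}

```text
clock: 21.45
tcp_pos: [0.6569, 0.0678, 0.0091]
orientation: [-0.0, 0.958, -0.285, 0.001]
wrist_force: [-2.1, 0.6, 4.6]
finger_gap: 0.056
grip_force: 67.5
```

>>> {"op": "step_arm", "data": {
  "moves": [
    [[0,0,0],[0,0,0],70],
    [[0,0,0],[0,0,0],70],
    [[0,0,0],[0,0,0],70],
    [[0,0,0],[0,0,0],70],
    [[0,0,-15],[0,0,0],72],
    [[0,0,-40],[0,0,0],76],
    [[0,0,-80],[0,0,0],80],
    [[0,0,-120],[0,0,0],80]
  ],
  "grip_force": 40
}}

```text
clock: 22.12
tcp_pos: [0.6549, 0.0679, 0.1276]
orientation: [0.0, 0.958, -0.285, -0.002]
wrist_force: [1.4, -0.2, -0.2]
finger_gap: 0.0802
grip_force: 0.0
```

>>> {"op": "step_arm", "data": {
  "moves": [
    [[0,0,-40],[0,0,0.9],60],
    [[0,0,-80],[0,0,0.9],60],
    [[0,0,-100],[0,0,0.9],60],
    [[0,0,-100],[0,0,0.9],60],
    [[0,0,-100],[0,0,0.9],60],
    [[0,0,-100],[0,0,0.9],60],
    [[0,0,-100],[0,0,0.9],60],
    [[0,0,-100],[0,0,0.9],60]
  ]
}}

```text
clock: 22.78
tcp_pos: [0.6563, 0.0679, 0.2279]
orientation: [0.0, 0.738, -0.675, -0.0]
wrist_force: [0.5, 0.9, -0.0]
finger_gap: 0.0598
grip_force: 0.0
```

```bash
python3 - <<'E'
from h import *
go([.649,-.151,.21],np.pi)
im=imaging.read_camera("side"); top=imaging.read_camera("top")
cv2.imwrite("pics/top1.png",cv2.cvtColor(top,cv2.COLOR_RGB2BGR)); cv2.imwrite("pics/side1.png",cv2.cvtColor(im,cv2.COLOR_RGB2BGR))
x=.649;y=-.151
cur=[circ((x,y),.014,.148),circ((x,y),.018,.068),circ((x,y),.035,.006)]
crop("side",im,(220,110,320,290),3,"a.png",cur); crop("top",top,(340,140,440,200),3,"b.png",cur)
a=cv2.imread("pics/a.png");b=cv2.imread("pics/b.png");c=np.zeros((540,620,3),np.uint8);c[:,:300]=a;c[:180,310:610]=b;cv2.imwrite("pics/m1.png",c)
E
```

```text
shift [217.4  26.6  17.9] rot [ 0.    -0.     1.659] | clk 22.8 tcp [0.6563 0.0679 0.2279] q6 -1.678 F [ 0.5  0.9 -0. ] gap 59.8
```

View pics/m1.png

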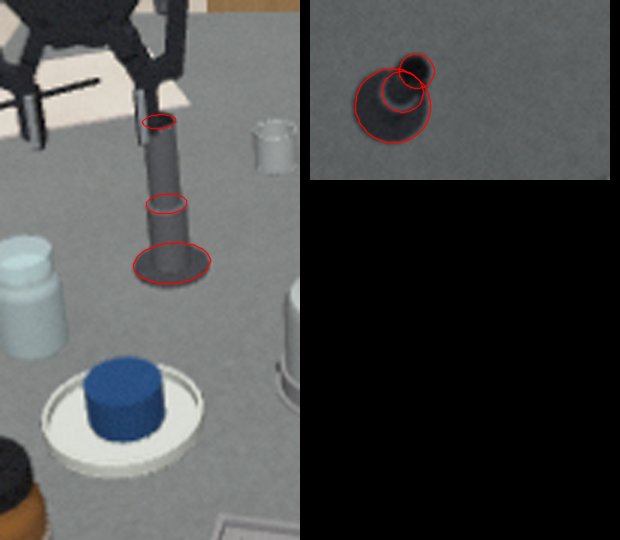

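The cap sits closed side up in the dish (125,400), and the tester overlay fits in both views. Moving over the tester at the current yaw.

>>> {"op": "step_arm", "data": {
  "moves": [
    [[40,5,3],[0,0,0],60],
    [[80,10,6],[0,0,0],60],
    [[120,15,9],[0,0,0],60],
    [[160,20,12],[0,0,0],60],
    [[195,24,15],[0,0,0],60],
    [[217,26.6,18],[0,0,0],60],
    [[217,26.6,18],[0,0,0],60],
    [[217,26.6,18],[0,0,0],60]
  ]
}}

```text
clock: 23.55
tcp_pos: [0.6495, -0.1522, 0.2094]
orientation: [0.0, 0.739, -0.674, -0.001]
wrist_force: [-0.7, 0.3, -0.4]
finger_gap: 0.0601
grip_force: 0.0
```

```bash
python3 - <<'E'
from h import *
go([.649,-.151,.098])
E
```

```text
shift [ -1.1   0.3 111.4] rot [0.001 0.001 0.   ] | clk 23.6 tcp [ 0.6495 -0.1522  0.2094] q6 -2.013 F [-0.7  0.3 -0.4] gap 60.1
```

>>> {"op": "step_arm", "data": {
  "moves": [
    [[-1,0,25],[0,0,0],60],
    [[-1,0,50],[0,0,0],60],
    [[-1,0,75],[0,0,0],60],
    [[-1,0,95],[0,0,0],60],
    [[-1,0,108],[0,0,0],60],
    [[-1,0,111],[0,0,0],60],
    [[-1,0,111],[0,0,0],45],
    [[-1,0,111],[0,0,0],34]
  ]
}}

```text
clock: 24.22
tcp_pos: [0.6504, -0.1488, 0.1]
orientation: [-0.0, 0.74, -0.673, 0.0]
wrist_force: [-0.8, 1.1, -0.1]
finger_gap: 0.0368
grip_force: 0.0
```

>>> {"op": "step_arm", "data": {
  "moves": [
    [[0,0,0],[0,0,0],30],
    [[0,0,0],[0,0,0],20],
    [[0,0,0],[0,0,0],20],
    [[0,0,0],[0,0,0],20],
    [[0,0,0],[0,0,0],20],
    [[0,0,0],[0,0,0],20]
  ],
  "grip_force": 40
}}

```text
clock: 24.72
tcp_pos: [0.6508, -0.1497, 0.1009]
orientation: [-0.001, 0.739, -0.674, 0.001]
wrist_force: [-0.7, 1.7, 6.2]
finger_gap: 0.0274
grip_force: 39.6
```

```bash
python3 - <<'E'
from h import *
go([.649,-.151,.26])
E
```

```text
shift [   1.2    1.5 -159.1] rot [-0.003 -0.     0.   ] | clk 24.7 tcp [ 0.6508 -0.1497  0.1009] q6 -2.01 F [-0.7  1.7  6.2] gap 27.4
```

>>> {"op": "step_arm", "data": {
  "moves": [
    [[0,0,-10],[0,0,0],20],
    [[0,0,-30],[0,0,0],20],
    [[0,0,-55],[0,0,0],20],
    [[0,0,-85],[0,0,0],20],
    [[0,0,-120],[0,0,0],20],
    [[0,0,-150],[0,0,0],20],
    [[0,0,-160],[0,0,0],20],
    [[0,0,-160],[0,0,0],20]
  ]
}}

```text
clock: 25.38
tcp_pos: [0.6513, -0.1504, 0.2633]
orientation: [-0.001, 0.739, -0.674, 0.003]
wrist_force: [-0.0, -0.3, -1.0]
finger_gap: 0.0273
grip_force: 39.4
```

```bash
python3 - <<'E'
from h import *
go([.497,.019,.26])
E
```

```text
shift [-182.9  138.     1.9] rot [-0.006 -0.003  0.   ] | clk 25.4 tcp [ 0.6513 -0.1504  0.2633] q6 -2.01 F [-0.  -0.3 -1. ] gap 27.3
```

>>> {"op": "step_arm", "data": {
  "moves": [
    [[-30,23,0],[0,0,0],20],
    [[-60,46,0],[0,0,0],20],
    [[-90,69,0],[0,0,0],20],
    [[-120,92,0],[0,0,0],20],
    [[-150,115,0],[0,0,0],20],
    [[-173,131,0],[0,0,0],20],
    [[-183,138,0],[0,0,0],20],
    [[-183,138,0],[0,0,0],20]
  ]
}}

```text
clock: 26.05
tcp_pos: [0.4928, 0.0217, 0.2579]
orientation: [0.001, 0.74, -0.673, -0.001]
wrist_force: [0.0, -0.0, -0.8]
finger_gap: 0.0268
grip_force: 39.6
```

>>> {"op": "step_arm", "data": {
  "moves": [
    [[0,0,0],[0,0,0],20],
    [[0,0,0],[0,0,0],20],
    [[0,0,0],[0,0,0],20]
  ]
}}

```text
clock: 26.3
tcp_pos: [0.4964, 0.0188, 0.2584]
orientation: [0.0, 0.739, -0.674, -0.0]
wrist_force: [0.0, -0.1, -0.4]
finger_gap: 0.027
grip_force: 39.6
```

```bash
python3 - <<'E'
from h import *
go([.497,.019,.175])
im=imaging.read_camera("side"); top=imaging.read_camera("top")
c=(.497,.019)
cur=[circ(c,.0165,.122),circ(c,.014,.248),circ(c,.014,.307)]
crop("side",im,(265,60,385,260),2.7,"a.png",cur); crop("top",top,(260,170,360,270),2.7,"b.png",cur)
a=cv2.imread("pics/a.png");b=cv2.imread("pics/b.png");c=np.zeros((540,640,3),np.uint8);c[:a.shape[0],:a.shape[1]]=a;c[:b.shape[0],330:330+b.shape[1]]=b;cv2.imwrite("pics/m2.png",c)
E
```

```text
shift [-0.1 -0.7 83.4] rot [ 0. -0. -0.] | clk 26.3 tcp [0.4964 0.0188 0.2584] q6 -1.786 F [ 0.  -0.1 -0.4] gap 27.0
```

View pics/m2.png

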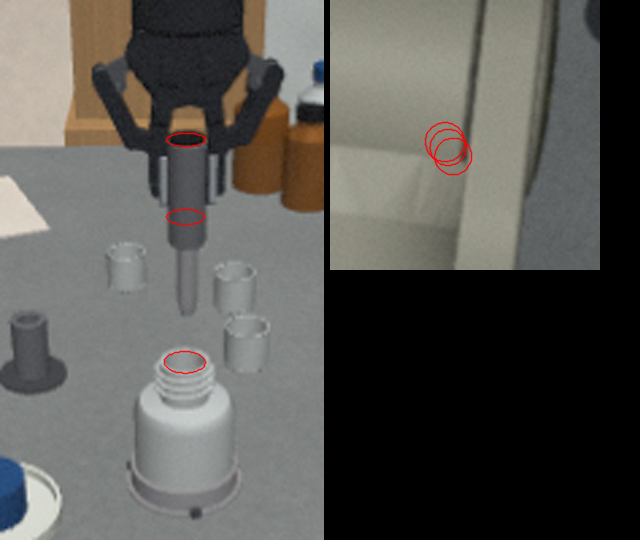

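The tester hangs vertically over the mouth (tip at 187,315; mouth at 185,362). Dipping it and dwelling for over a second, then lifting out.

>>> {"op": "step_arm", "data": {
  "moves": [
    [[0,-0.7,15],[0,0,0],20],
    [[0,-0.7,30],[0,0,0],20],
    [[0,-0.7,45],[0,0,0],20],
    [[0,-0.7,60],[0,0,0],20],
    [[0,-0.7,75],[0,0,0],20],
    [[0,-0.7,84],[0,0,0],20],
    [[0,-0.7,84],[0,0,0],20],
    [[0,-0.7,84],[0,0,0],20]
  ]
}}

```text
clock: 27.07
tcp_pos: [0.4962, 0.0196, 0.1748]
orientation: [0.0, 0.739, -0.674, -0.0]
wrist_force: [-0.3, -0.6, -0.2]
finger_gap: 0.0269
grip_force: 39.6
```

>>> {"op": "step_arm", "data": {
  "moves": [
    [[0,0,0],[0,0,0],20],
    [[0,0,0],[0,0,0],20],
    [[0,0,0],[0,0,0],20],
    [[0,0,0],[0,0,0],20],
    [[0,0,0],[0,0,0],20],
    [[0,0,0],[0,0,0],20],
    [[0,0,0],[0,0,0],20],
    [[0,0,0],[0,0,0],20]
  ]
}}

```text
clock: 27.73
tcp_pos: [0.4962, 0.0199, 0.1751]
orientation: [-0.0, 0.739, -0.674, 0.0]
wrist_force: [0.1, 0.3, -0.7]
finger_gap: 0.0275
grip_force: 39.6
```

>>> {"op": "step_arm", "data": {
  "moves": [
    [[0,0,0],[0,0,0],20],
    [[0,0,0],[0,0,0],20],
    [[0,0,0],[0,0,0],20],
    [[0,0,0],[0,0,0],20],
    [[0,0,0],[0,0,0],20]
  ]
}}

```text
clock: 28.15
tcp_pos: [0.4962, 0.0199, 0.1751]
orientation: [-0.0, 0.739, -0.674, -0.0]
wrist_force: [-1.2, -0.2, -0.3]
finger_gap: 0.0272
grip_force: 39.6
```

>>> {"op": "step_arm", "data": {
  "moves": [
    [[0,0,-20],[0,0,0],20],
    [[0,0,-40],[0,0,0],20],
    [[0,0,-60],[0,0,0],20],
    [[0,0,-80],[0,0,0],20],
    [[0,0,-84],[0,0,0],20],
    [[0,0,-84],[0,0,0],20],
    [[0,0,-84],[0,0,0],20]
  ]
}}

```text
clock: 28.73
tcp_pos: [0.4961, 0.0199, 0.2583]
orientation: [0.0, 0.739, -0.674, -0.0]
wrist_force: [0.1, -0.3, -1.0]
finger_gap: 0.0268
grip_force: 39.6
```

```bash
python3 - <<'E'
from h import *
go([.650,-.150,.26])
E
```

```text
shift [ 183.4 -137.6   -1.7] rot [0. 0. 0.] | clk 28.7 tcp [0.4961 0.0199 0.2583] q6 -1.785 F [ 0.1 -0.3 -1. ] gap 26.8
```

>>> {"op": "step_arm", "data": {
  "moves": [
    [[30,-23,0],[0,0,0],20],
    [[60,-46,0],[0,0,0],20],
    [[90,-69,0],[0,0,0],20],
    [[120,-92,0],[0,0,0],20],
    [[150,-113,0],[0,0,0],20],
    [[173,-130,0],[0,0,0],20],
    [[183.4,-137.6,0],[0,0,0],20],
    [[183.4,-137.6,0],[0,0,0],20]
  ]
}}

```text
clock: 29.4
tcp_pos: [0.6509, -0.1528, 0.2551]
orientation: [0.001, 0.738, -0.675, -0.002]
wrist_force: [-0.3, -0.3, -1.2]
finger_gap: 0.0269
grip_force: 39.7
```

>>> {"op": "step_arm", "data": {
  "moves": [
    [[0,0,0],[0,0,0],20],
    [[0,0,0],[0,0,0],20],
    [[0,0,0],[0,0,0],20],
    [[0,0,0],[0,0,0],20]
  ]
}}

```text
clock: 29.73
tcp_pos: [0.6496, -0.1489, 0.2594]
orientation: [-0.0, 0.739, -0.673, -0.0]
wrist_force: [0.1, -0.1, -0.6]
finger_gap: 0.0271
grip_force: 39.7
```

```bash
python3 - <<'E'
from h import *
go([.650,-.150,.17])
E
```

```text
shift [ 1.1 -0.3 89.4] rot [-0.  0. -0.] | clk 29.7 tcp [ 0.6496 -0.1489  0.2594] q6 -2.01 F [ 0.1 -0.1 -0.6] gap 27.1
```

>>> {"op": "step_arm", "data": {
  "moves": [
    [[1,0,25],[0,0,0],20],
    [[1,0,50],[0,0,0],20],
    [[1,0,75],[0,0,0],20],
    [[1,0,90],[0,0,0],20],
    [[1,0,93],[0,0,0],20],
    [[1,0,97],[0,0,0],20],
    [[1,0,101],[0,0,0],20],
    [[1,0,105],[0,0,0],20]
  ]
}}

```text
clock: 30.4
tcp_pos: [0.6512, -0.1511, 0.1556]
orientation: [-0.001, 0.739, -0.674, 0.001]
wrist_force: [-0.2, -0.8, 0.5]
finger_gap: 0.0275
grip_force: 39.7
```

>>> {"op": "step_arm", "data": {
  "moves": [
    [[0,0,5],[0,0,0],20],
    [[0,0,11],[0,0,0],20],
    [[0,0,18],[0,0,0],20],
    [[0,0,26],[0,0,0],20],
    [[0,0,34],[0,0,0],20],
    [[0,0,42],[0,0,0],20],
    [[0,0,48],[0,0,0],20],
    [[0,0,50],[0,0,0],20]
  ]
}}

```text
clock: 31.07
tcp_pos: [0.6494, -0.1507, 0.1023]
orientation: [0.0, 0.739, -0.674, -0.001]
wrist_force: [-0.3, 0.1, -1.1]
finger_gap: 0.0272
grip_force: 39.7
```

>>> {"op": "step_arm", "data": {
  "moves": [
    [[0,0,1],[0,0,0],20],
    [[0,0,2],[0,0,0],20],
    [[0,0,2],[0,0,0],20]
  ]
}}

```text
clock: 31.32
tcp_pos: [0.6505, -0.1511, 0.1023]
orientation: [-0.0, 0.739, -0.674, 0.0]
wrist_force: [0.7, -1.1, -0.1]
finger_gap: 0.0275
grip_force: 39.7
```

>>> {"op": "step_arm", "data": {
  "moves": [
    [[0,0,0.7],[0,0,0],20],
    [[0,0,1.4],[0,0,0],20],
    [[0,0,2],[0,0,0],20],
    [[0,0,2],[0,0,0],20],
    [[0,0,2],[0,0,0],20]
  ]
}}

```text
clock: 31.73
tcp_pos: [0.6506, -0.1511, 0.1009]
orientation: [-0.0, 0.739, -0.674, 0.001]
wrist_force: [-1.5, 0.6, 4.5]
finger_gap: 0.0269
grip_force: 40.1
```

>>> {"op": "step_arm", "data": {
  "moves": [
    [[0,0,0],[0,0,0],34],
    [[0,0,0],[0,0,0],45],
    [[0,0,0],[0,0,0],60],
    [[0,0,0],[0,0,0],60],
    [[0,0,-30],[0,0,0],60],
    [[0,0,-65],[0,0,0],60],
    [[0,0,-100],[0,0,0],60],
    [[0,0,-140],[0,0,0],60]
  ]
}}

```text
clock: 32.4
tcp_pos: [0.6494, -0.1507, 0.2402]
orientation: [0.0, 0.739, -0.674, -0.001]
wrist_force: [0.8, -0.6, -0.4]
finger_gap: 0.0602
grip_force: 0.0
```

```bash
python3 - <<'E'
from h import *
im=imaging.read_camera("side"); top=imaging.read_camera("top")
cups=[(.558,-.355),(.430,-.179),(.434,-.302)]
cur=[circ(c,.023,z) for c in cups for z in (0,.042)]+[circ((.65,-.151),.014,.148)]
crop("side",im,(220,110,400,250),3,"a.png",cur); crop("top",top,(340,140,480,290),3,"b.png",cur)
a=cv2.imread("pics/a.png");b=cv2.imread("pics/b.png");c=np.zeros((590,800,3),np.uint8);b=cv2.resize(b,(240,257))
c[:a.shape[0],:a.shape[1]]=a;c[:257,545:785]=b;cv2.imwrite("pics/m3.png",c)
go([.43,-.179,.2])
E
```

```text
shift [  5.9 225.3  45.7] rot [-0.011 -0.005  0.   ] | clk 32.5 tcp [ 0.6532 -0.1521  0.2482] q6 -2.012 F [0.7 0.2 0.3] gap 59.9
```

View pics/m3.png

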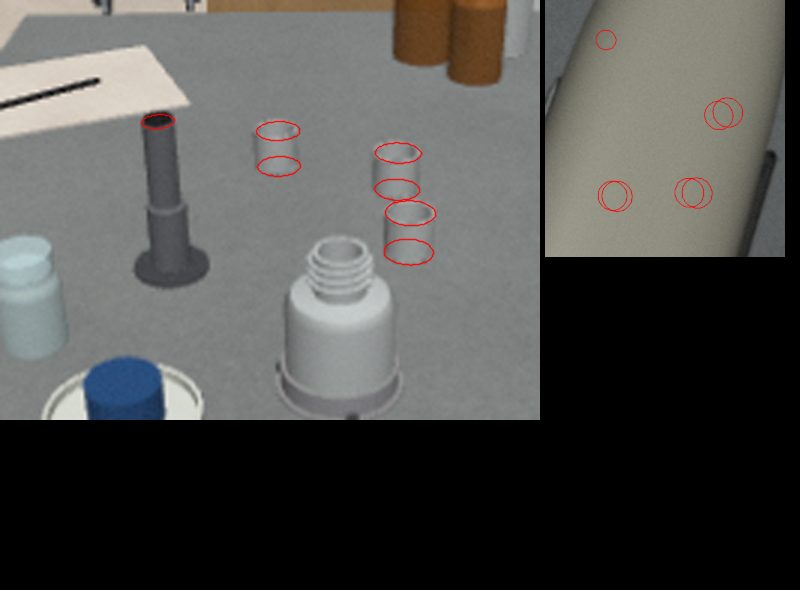

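The tester is seated (tube rim at 168,208 in the crop) and the three cups have not moved, sitting about 2–3 mm from my overlay. Picking up the nearest cup first.

>>> {"op": "step_arm", "data": {
  "moves": [
    [[1,35,0],[0,0,0],76],
    [[2,70,5],[0,0,0],76],
    [[3,105,10],[0,0,0],76],
    [[4,140,20],[0,0,0],76],
    [[6,175,30],[0,0,0],76],
    [[7,205,40],[0,0,0],76],
    [[7,223,40],[0,0,0],76],
    [[7,223,40],[0,0,0],76]
  ]
}}

```text
clock: 33.17
tcp_pos: [0.4247, -0.1778, 0.1991]
orientation: [0.001, 0.738, -0.674, -0.002]
wrist_force: [0.6, -0.3, -0.0]
finger_gap: 0.076
grip_force: 0.0
```

>>> {"op": "step_arm", "data": {
  "moves": [
    [[0,0,0],[0,0,0],76],
    [[0,0,0],[0,0,0],76],
    [[0,0,0],[0,0,0],76]
  ]
}}

```text
clock: 33.42
tcp_pos: [0.4301, -0.1789, 0.2003]
orientation: [-0.0, 0.739, -0.674, 0.001]
wrist_force: [0.1, -0.1, -0.7]
finger_gap: 0.076
grip_force: 0.0
```

```bash
python3 - <<'E'
from h import *
go([.432,-.181,.007],-1.482)
E
```

```text
shift [  2.2  -1.5 193.3] rot [-0.001 -0.001  0.004] | clk 33.4 tcp [ 0.4301 -0.1789  0.2003] q6 -2.231 F [ 0.1 -0.1 -0.7] gap 76.0
```

>>> {"op": "step_arm", "data": {
  "moves": [
    [[2,-1.5,40],[0,0,0],76],
    [[2,-1.5,80],[0,0,0],76],
    [[2,-1.5,115],[0,0,0],76],
    [[2,-1.5,145],[0,0,0],76],
    [[2,-1.5,165],[0,0,0],76],
    [[2,-1.5,180],[0,0,0],76],
    [[2,-1.5,190],[0,0,0],76],
    [[2,-1.5,193],[0,0,0],76]
  ]
}}

```text
clock: 34.08
tcp_pos: [0.4304, -0.1797, 0.005]
orientation: [0.0, 0.739, -0.673, -0.002]
wrist_force: [-0.2, -0.2, 0.5]
finger_gap: 0.0758
grip_force: 0.0
```

>>> {"op": "step_arm", "data": {
  "moves": [
    [[0,0,0],[0,0,0],70],
    [[0,0,0],[0,0,0],60],
    [[0,0,0],[0,0,0],52],
    [[0,0,0],[0,0,0],46],
    [[0,0,0],[0,0,0],40],
    [[0,0,0],[0,0,0],40],
    [[0,0,0],[0,0,0],40]
  ],
  "grip_force": 30
}}

```text
clock: 34.67
tcp_pos: [0.4315, -0.1809, 0.0081]
orientation: [-0.0, 0.739, -0.674, 0.001]
wrist_force: [-0.0, 0.5, 6.5]
finger_gap: 0.0449
grip_force: 31.0
```

>>> {"op": "step_arm", "data": {
  "moves": [
    [[0,0,-10],[0,0,0],40],
    [[0,0,-40],[0,0,0],40],
    [[0,0,-75],[0,0,0],40],
    [[0,0,-115],[0,0,0],40],
    [[0,0,-155],[0,0,0],40],
    [[0,0,-185],[0,0,0],40],
    [[0,0,-193],[0,0,0],40],
    [[0,0,-193],[0,0,0],40]
  ]
}}

```text
clock: 35.33
tcp_pos: [0.432, -0.1815, 0.203]
orientation: [-0.001, 0.739, -0.674, 0.003]
wrist_force: [0.0, 0.1, -0.8]
finger_gap: 0.0443
grip_force: 30.9
```

```bash
python3 - <<'E'
from h import *
from scipy.optimize import least_squares
im=cv2.imread("pics/top0.png"); # tray: corner picks refined by fitting a 190 mm square
tr=[ray("top",p,.012) for p in((185,192),(250,200),(238,269),(170,261))]
print([t.round(3) for t in tr])
f=lambda p:np.ravel([[p[0]+.095*(sx*np.cos(p[2])-sy*np.sin(p[2]))-t[0],p[1]+.095*(sx*np.sin(p[2])+sy*np.cos(p[2]))-t[1]] for (sx,sy),t in zip([(1,1),(1,-1),(-1,-1),(-1,1)],tr)])
r=least_squares(f,[.497,.278,.1]); p=r.x; print(p.round(4),r.fun.round(3))
sq=lambda p,h,z:[np.array([[p[0]+h*(sx*np.cos(p[2])-sy*np.sin(p[2])),p[1]+h*(sx*np.sin(p[2])+sy*np.cos(p[2])),z] for sx,sy in[(1,1),(1,-1),(-1,-1),(-1,1),(1,1)]])]
cur=sq(p,.095,.012)+sq(p,.09,.012)
crop("top",cv2.cvtColor(im,cv2.COLOR_BGR2RGB),(155,180,265,280),3.6,"a.png",cur)
s=cv2.cvtColor(cv2.imread("pics/side0.png"),cv2.COLOR_BGR2RGB)
crop("side",s,(260,270,400,390),2.8,"b.png",cur)
a=cv2.imread("pics/a.png");b=cv2.imread("pics/b.png");c=np.zeros((370,800,3),np.uint8);c[:a.shape[0],:a.shape[1]]=a;c[:b.shape[0],405:405+b.shape[1]]=b;cv2.imwrite("pics/m4.png",c)
go([.497,.22,.2],-1.482)
E
```

```text
[array([0.602, 0.35 ]), array([0.579, 0.173]), array([0.393, 0.202]), array([0.416, 0.383])]
[ 0.4975  0.2767 -0.1479] [ 0.003  0.007 -0.001 -0.004 -0.003 -0.005  0.001  0.002]
shift [-393.8 -101.7    2. ] rot [-0.005 -0.004  0.004] | clk 35.3 tcp [ 0.432  -0.1815  0.203 ] q6 -2.232 F [ 0.   0.1 -0.8] gap 44.3
```

View pics/m4.png

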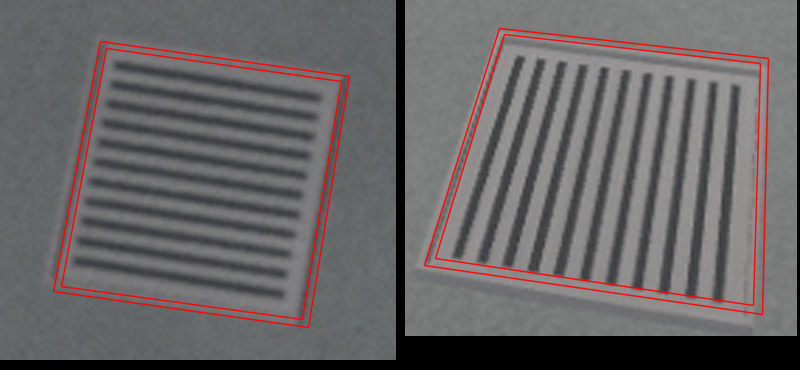

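The tray fits at centre about (0.498, 0.282), rotated -0.148 rad; the side crop shows it about 5 mm farther out in y than the first fit. I will place the cups along its y axis, 55 mm apart.

```bash
python3 -c "
from h import *
go([.506,.336,.2],-1.718)"
```

```text
shift [-508.5 -121.3    1.7] rot [-0.005 -0.003  0.24 ] | clk 35.3 tcp [ 0.432  -0.1815  0.203 ] q6 -2.232 F [ 0.   0.1 -0.8] gap 44.3
```

>>> {"op": "step_arm", "data": {
  "moves": [
    [[-30,-8,0],[0,0,0],40],
    [[-66,-16,0],[0,0,0],40],
    [[-104,-24,0],[0,0,0],40],
    [[-142,-33,0],[0,0,0],40],
    [[-180,-42,0],[0,0,0],40],
    [[-218,-51,0],[0,0,0],40],
    [[-250,-60,0],[0,0,0],40],
    [[-254,-60,0],[0,0,0],40]
  ]
}}

```text
clock: 36.0
tcp_pos: [0.466, 0.0824, 0.1978]
orientation: [0.0, 0.741, -0.672, -0.002]
wrist_force: [-0.9, -0.3, 0.0]
finger_gap: 0.0444
grip_force: 30.9
```

>>> {"op": "step_arm", "data": {
  "moves": [
    [[-30,-8,0],[0,0,0.05],40],
    [[-66,-16,0],[0,0,0.1],40],
    [[-104,-24,0],[0,0,0.15],40],
    [[-142,-33,0],[0,0,0.2],40],
    [[-180,-42,0],[0,0,0.24],40],
    [[-218,-51,0],[0,0,0.24],40],
    [[-250,-60,0],[0,0,0.24],40],
    [[-254,-61,0],[0,0,0.24],40]
  ]
}}

```text
clock: 36.67
tcp_pos: [0.5037, 0.3407, 0.197]
orientation: [-0.001, -0.655, 0.756, 0.001]
wrist_force: [0.1, -0.3, -0.1]
finger_gap: 0.0447
grip_force: 30.9
```

>>> {"op": "step_arm", "data": {
  "moves": [
    [[0,0,0],[0,0,0],40],
    [[0,0,0],[0,0,0],40],
    [[0,0,0],[0,0,0],40],
    [[0,0,0],[0,0,0],40]
  ]
}}

```text
clock: 37.0
tcp_pos: [0.5039, 0.3349, 0.1998]
orientation: [-0.001, -0.652, 0.758, 0.0]
wrist_force: [0.3, -0.5, 0.1]
finger_gap: 0.0448
grip_force: 30.9
```

```bash
python3 -c "
from h import *
go([.506,.336,.018],-1.718)"
```

```text
shift [ -1.5  -2.  181.8] rot [ 0.001 -0.001 -0.002] | clk 37.0 tcp [0.5039 0.3349 0.1998] q6 -0.967 F [ 0.3 -0.5  0.1] gap 44.8
```

>>> {"op": "step_arm", "data": {
  "moves": [
    [[-1.5,-2,40],[0,0,0],40],
    [[-1.5,-2,80],[0,0,0],40],
    [[-1.5,-2,115],[0,0,0],40],
    [[-1.5,-2,145],[0,0,0],40],
    [[-1.5,-2,165],[0,0,0],40],
    [[-1.5,-2,175],[0,0,0],40],
    [[-1.5,-2,180],[0,0,0],40],
    [[-1.5,-2,182],[0,0,0],40]
  ]
}}

```text
clock: 37.67
tcp_pos: [0.5066, 0.3371, 0.0182]
orientation: [0.0, -0.653, 0.758, -0.0]
wrist_force: [-0.1, 0.0, -0.1]
finger_gap: 0.0444
grip_force: 31.0
```

>>> {"op": "step_arm", "data": {
  "moves": [
    [[0,0,1],[0,0,0],40],
    [[0,0,2],[0,0,0],40],
    [[0,0,3],[0,0,0],40],
    [[0,0,4],[0,0,0],40],
    [[0,0,4],[0,0,0],40]
  ]
}}

```text
clock: 38.08
tcp_pos: [0.5067, 0.338, 0.0147]
orientation: [0.001, -0.653, 0.757, -0.0]
wrist_force: [-0.7, 0.1, -0.5]
finger_gap: 0.0449
grip_force: 31.0
```

>>> {"op": "step_arm", "data": {
  "moves": [
    [[0,0,0.7],[0,0,0],40],
    [[0,0,1.4],[0,0,0],40],
    [[0,0,2],[0,0,0],40],
    [[0,0,2],[0,0,0],40]
  ]
}}

```text
clock: 38.42
tcp_pos: [0.5065, 0.338, 0.0132]
orientation: [0.0, -0.653, 0.757, -0.0]
wrist_force: [-1.9, -0.5, 5.2]
finger_gap: 0.0445
grip_force: 31.6
```

>>> {"op": "step_arm", "data": {
  "moves": [
    [[0,0,0],[0,0,0],52],
    [[0,0,0],[0,0,0],62],
    [[0,0,0],[0,0,0],62],
    [[0,0,-12],[0,0,0],62],
    [[0,0,-50],[0,0,0],62],
    [[0,0,-90],[0,0,0],62],
    [[0,0,-130],[0,0,0],62],
    [[0,0,-170],[0,0,0],62]
  ]
}}

```text
clock: 39.08
tcp_pos: [0.5059, 0.3375, 0.1835]
orientation: [-0.0, -0.653, 0.757, 0.0]
wrist_force: [1.5, -0.0, -0.1]
finger_gap: 0.062
grip_force: 0.0
```

>>> {"op": "step_arm", "data": {
  "moves": [
    [[0,0,-12],[0,0,0],76],
    [[0,0,-17],[0,0,0],76],
    [[0,0,-17],[0,0,0],76]
  ]
}}

```text
clock: 39.33
tcp_pos: [0.507, 0.3381, 0.2003]
orientation: [0.001, -0.653, 0.757, -0.0]
wrist_force: [-0.2, -0.6, 0.2]
finger_gap: 0.0756
grip_force: 0.0
```

```bash
python3 -c "
from h import *
go([.436,-.304,.2])"
```

```text
shift [645.5 -24.2  -0.7] rot [-0.002  0.002 -0.   ] | clk 39.3 tcp [0.507  0.3381 0.2003] q6 -0.967 F [-0.2 -0.6  0.2] gap 75.6
```

>>> {"op": "step_arm", "data": {
  "moves": [
    [[35,-1,0],[0,0,0],76],
    [[75,-3,0],[0,0,0],76],
    [[115,-4,0],[0,0,0],76],
    [[155,-6,0],[0,0,0],76],
    [[195,-7,0],[0,0,0],76],
    [[235,-9,0],[0,0,0],76],
    [[275,-10,0],[0,0,0],76],
    [[315,-12,0],[0,0,0],76]
  ]
}}

```text
clock: 40.0
tcp_pos: [0.4696, 0.0229, 0.1965]
orientation: [-0.001, -0.653, 0.757, 0.002]
wrist_force: [0.5, 0.1, 0.4]
finger_gap: 0.0759
grip_force: 0.0
```

>>> {"op": "step_arm", "data": {
  "moves": [
    [[40,-1,0],[0,0,0],76],
    [[80,-3,0],[0,0,0],76],
    [[120,-4,0],[0,0,0],76],
    [[160,-6,0],[0,0,0],76],
    [[200,-7,0],[0,0,0],76],
    [[240,-9,0],[0,0,0],76],
    [[275,-10,0],[0,0,0],76],
    [[310,-12,0],[0,0,0],76]
  ]
}}

```text
clock: 40.67
tcp_pos: [0.4362, -0.285, 0.1963]
orientation: [-0.0, -0.653, 0.758, 0.002]
wrist_force: [1.1, 1.0, 0.6]
finger_gap: 0.0761
grip_force: 0.0
```

>>> {"op": "step_arm", "data": {
  "moves": [
    [[20,0,0],[0,0,0],76],
    [[20,0,0],[0,0,0],76],
    [[20,0,0],[0,0,0],76],
    [[20,0,0],[0,0,0],76]
  ]
}}

```text
clock: 41.0
tcp_pos: [0.4343, -0.3024, 0.1972]
orientation: [0.0, -0.653, 0.757, 0.002]
wrist_force: [-0.4, -0.2, -0.3]
finger_gap: 0.0762
grip_force: 0.0
```

```bash
python3 - <<'E'
from h import *
go([.436,-.304,.007])
im=imaging.read_camera("side"); top=imaging.read_camera("top")
cups=[(.560,-.357),(.436,-.304),(.5066,.338)]
cur=[circ(c,.023,z) for c in cups for z in (0,.042)]
cur+=[circ(cups[2],.023,.047)]
crop("side",im,(230,120,430,390),2,"a.png",cur); crop("top",top,(150,170,480,300),1.2,"b.png",cur)
a=cv2.imread("pics/a.png");b=cv2.imread("pics/b.png");c=np.zeros((560,800,3),np.uint8)
c[:a.shape[0],:a.shape[1]]=a;c[:b.shape[0],402:402+b.shape[1]]=b[:,:398];cv2.imwrite("pics/m5.png",c)
E
```

```text
shift [  1.8  -2.5 190.2] rot [0.003 0.003 0.   ] | clk 41.0 tcp [ 0.4343 -0.3024  0.1972] q6 -2.183 F [-0.4 -0.2 -0.3] gap 76.2
```

View pics/m5.png

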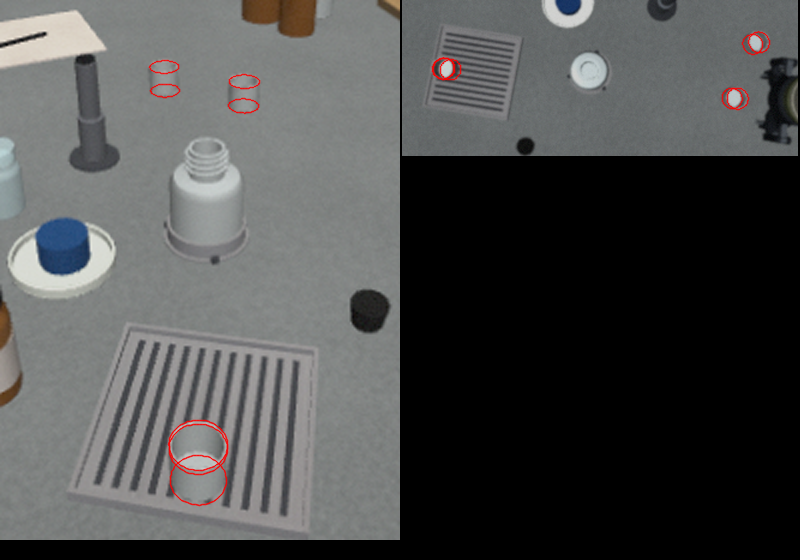

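The first cup stands in the tray at (198,460) in the side crop. The other two cups have not moved.

>>> {"op": "step_arm", "data": {
  "moves": [
    [[1.8,-2,40],[0,0,0],76],
    [[1.8,-2,80],[0,0,0],76],
    [[1.8,-2,115],[0,0,0],76],
    [[1.8,-2,145],[0,0,0],76],
    [[1.8,-2,165],[0,0,0],76],
    [[1.8,-2,180],[0,0,0],76],
    [[1.8,-2,188],[0,0,0],76],
    [[1.8,-2,190],[0,0,0],76]
  ]
}}

```text
clock: 41.77
tcp_pos: [0.4363, -0.3039, 0.0077]
orientation: [-0.0, -0.654, 0.757, 0.001]
wrist_force: [0.8, 1.3, 0.5]
finger_gap: 0.0759
grip_force: 0.0
```

>>> {"op": "step_arm", "data": {
  "moves": [
    [[0,0,0],[0,0,0],70],
    [[0,0,0],[0,0,0],60],
    [[0,0,0],[0,0,0],52],
    [[0,0,0],[0,0,0],46],
    [[0,0,0],[0,0,0],40],
    [[0,0,0],[0,0,0],40],
    [[0,0,0],[0,0,0],40]
  ]
}}

```text
clock: 42.35
tcp_pos: [0.4378, -0.3065, 0.0105]
orientation: [0.0, -0.653, 0.757, -0.001]
wrist_force: [0.2, 1.4, 7.1]
finger_gap: 0.0457
grip_force: 30.4
```

>>> {"op": "step_arm", "data": {
  "moves": [
    [[0,0,-10],[0,0,0],40],
    [[0,0,-40],[0,0,0],40],
    [[0,0,-75],[0,0,0],40],
    [[0,0,-115],[0,0,0],40],
    [[0,0,-155],[0,0,0],40],
    [[0,0,-185],[0,0,0],40],
    [[0,0,-193],[0,0,0],40],
    [[0,0,-193],[0,0,0],40]
  ]
}}

```text
clock: 43.02
tcp_pos: [0.4383, -0.3073, 0.206]
orientation: [0.0, -0.653, 0.757, -0.004]
wrist_force: [-0.1, -0.2, -1.1]
finger_gap: 0.0456
grip_force: 31.0
```

```bash
python3 -c "
from h import *
go([.498,.281,.2],-1.718)"
```

```text
shift [-590.7   27.6    3.5] rot [-0.006 -0.004 -0.001] | clk 43.0 tcp [ 0.4383 -0.3073  0.206 ] q6 -2.185 F [-0.1 -0.2 -1.1] gap 45.6
```

>>> {"op": "step_arm", "data": {
  "moves": [
    [[-35,2,0],[0,0,0],40],
    [[-75,3,0],[0,0,0],40],
    [[-113,5,0],[0,0,0],40],
    [[-151,7,0],[0,0,0],40],
    [[-189,9,0],[0,0,0],40],
    [[-227,10,0],[0,0,0],40],
    [[-265,12,0],[0,0,0],40],
    [[-303,14,0],[0,0,0],40]
  ]
}}

```text
clock: 43.68
tcp_pos: [0.4662, -0.0021, 0.2003]
orientation: [-0.001, -0.653, 0.757, 0.001]
wrist_force: [1.3, -0.3, 0.2]
finger_gap: 0.045
grip_force: 31.0
```

>>> {"op": "step_arm", "data": {
  "moves": [
    [[-38,2,0],[0,0,0],40],
    [[-76,3,0],[0,0,0],40],
    [[-114,5,0],[0,0,0],40],
    [[-152,7,0],[0,0,0],40],
    [[-190,9,0],[0,0,0],40],
    [[-228,10,0],[0,0,0],40],
    [[-260,12,0],[0,0,0],40],
    [[-285,13,0],[0,0,0],40]
  ]
}}

```text
clock: 44.35
tcp_pos: [0.4953, 0.282, 0.1998]
orientation: [-0.001, -0.654, 0.757, 0.001]
wrist_force: [1.2, 0.4, -0.4]
finger_gap: 0.0455
grip_force: 31.0
```

>>> {"op": "step_arm", "data": {
  "moves": [
    [[0,0,0],[0,0,0],40],
    [[0,0,0],[0,0,0],40],
    [[0,0,0],[0,0,0],40],
    [[0,0,0],[0,0,0],40]
  ]
}}

```text
clock: 44.68
tcp_pos: [0.4961, 0.2785, 0.2012]
orientation: [-0.001, -0.653, 0.758, 0.0]
wrist_force: [-0.2, 0.1, 0.0]
finger_gap: 0.0452
grip_force: 31.0
```

```bash
python3 -c "
from h import *
go([.498,.281,.022],-1.718)"
```

```text
shift [ -3.   -1.7 179.2] rot [ 0.002 -0.001 -0.002] | clk 44.7 tcp [0.4961 0.2785 0.2012] q6 -1.052 F [-0.2  0.1  0. ] gap 45.2
```

>>> {"op": "step_arm", "data": {
  "moves": [
    [[-2,-1.5,40],[0,0,0],40],
    [[-2,-1.5,80],[0,0,0],40],
    [[-2,-1.5,115],[0,0,0],40],
    [[-2,-1.5,145],[0,0,0],40],
    [[-2,-1.5,165],[0,0,0],40],
    [[-2,-1.5,175],[0,0,0],40],
    [[-2,-1.5,180],[0,0,0],40],
    [[-2,-1.5,182],[0,0,0],40]
  ]
}}

```text
clock: 45.35
tcp_pos: [0.4987, 0.2807, 0.0201]
orientation: [-0.0, -0.653, 0.758, 0.0]
wrist_force: [-0.1, -1.0, -0.9]
finger_gap: 0.0453
grip_force: 31.0
```

>>> {"op": "step_arm", "data": {
  "moves": [
    [[0,0,0.7],[0,0,0],40],
    [[0,0,1.3],[0,0,0],40],
    [[0,0,2],[0,0,0],40],
    [[0,0,2],[0,0,0],40]
  ]
}}

```text
clock: 45.68
tcp_pos: [0.4992, 0.2818, 0.0192]
orientation: [0.001, -0.653, 0.757, -0.0]
wrist_force: [0.1, -0.2, -0.6]
finger_gap: 0.0451
grip_force: 31.0
```

>>> {"op": "step_arm", "data": {
  "moves": [
    [[0,0,1],[0,0,0],40],
    [[0,0,2],[0,0,0],40],
    [[0,0,3],[0,0,0],40],
    [[0,0,3.5],[0,0,0],40],
    [[0,0,3.5],[0,0,0],40]
  ]
}}

```text
clock: 46.1
tcp_pos: [0.4986, 0.2817, 0.0156]
orientation: [0.0, -0.653, 0.757, -0.0]
wrist_force: [-2.3, -0.9, 7.9]
finger_gap: 0.0455
grip_force: 31.5
```

Seated. Releasing it and going for the last cup.

>>> {"op": "step_arm", "data": {
  "moves": [
    [[0,0,0],[0,0,0],52],
    [[0,0,0],[0,0,0],62],
    [[0,0,0],[0,0,0],62],
    [[0,0,-12],[0,0,0],62],
    [[0,0,-50],[0,0,0],62],
    [[0,0,-90],[0,0,0],62],
    [[0,0,-130],[0,0,0],62],
    [[0,0,-170],[0,0,0],62]
  ]
}}

```text
clock: 46.77
tcp_pos: [0.4979, 0.2813, 0.186]
orientation: [-0.0, -0.653, 0.757, 0.0]
wrist_force: [1.2, 0.5, 0.3]
finger_gap: 0.0616
grip_force: 0.0
```

>>> {"op": "step_arm", "data": {
  "moves": [
    [[0,0,-12],[0,0,0],76],
    [[0,0,-17],[0,0,0],76],
    [[0,0,-17],[0,0,0],76]
  ]
}}

```text
clock: 47.02
tcp_pos: [0.4991, 0.2817, 0.2027]
orientation: [0.001, -0.653, 0.757, -0.0]
wrist_force: [-0.0, 1.0, -1.2]
finger_gap: 0.0761
grip_force: 0.0
```

```bash
python3 -c "
from h import *
go([.560,-.357,.2])"
```

```text
shift [ 622.8 -154.2    2.2] rot [-0.002  0.001 -0.   ] | clk 47.0 tcp [0.4991 0.2817 0.2027] q6 -1.049 F [-0.   1.  -1.2] gap 76.1
```

>>> {"op": "step_arm", "data": {
  "moves": [
    [[35,-9,0],[0,0,0],76],
    [[75,-18,0],[0,0,0],76],
    [[114,-28,0],[0,0,0],76],
    [[153,-38,0],[0,0,0],76],
    [[192,-48,0],[0,0,0],76],
    [[231,-57,0],[0,0,0],76],
    [[270,-67,0],[0,0,0],76],
    [[309,-77,0],[0,0,0],76]
  ]
}}

```text
clock: 47.68
tcp_pos: [0.5275, -0.0371, 0.1988]
orientation: [-0.001, -0.653, 0.757, 0.002]
wrist_force: [0.4, 0.7, -0.1]
finger_gap: 0.0758
grip_force: 0.0
```

>>> {"op": "step_arm", "data": {
  "moves": [
    [[39,-9,0],[0,0,0],76],
    [[78,-18,0],[0,0,0],76],
    [[117,-28,0],[0,0,0],76],
    [[156,-38,0],[0,0,0],76],
    [[195,-48,0],[0,0,0],76],
    [[234,-57,0],[0,0,0],76],
    [[272,-67,0],[0,0,0],76],
    [[303,-76,0],[0,0,0],76]
  ]
}}

```text
clock: 48.35
tcp_pos: [0.5584, -0.3486, 0.198]
orientation: [-0.001, -0.652, 0.758, 0.002]
wrist_force: [0.5, 0.4, 0.0]
finger_gap: 0.076
grip_force: 0.0
```

>>> {"op": "step_arm", "data": {
  "moves": [
    [[10,0,0],[0,0,0],76],
    [[10,0,0],[0,0,0],76],
    [[10,0,0],[0,0,0],76],
    [[10,0,0],[0,0,0],76]
  ]
}}

```text
clock: 48.68
tcp_pos: [0.5578, -0.3544, 0.2003]
orientation: [0.0, -0.653, 0.757, 0.002]
wrist_force: [-0.5, 0.9, 0.0]
finger_gap: 0.0757
grip_force: 0.0
```

```bash
python3 - <<'E'
from h import *
go([.560,-.357,.007],-1.718)
im=imaging.read_camera("side"); top=imaging.read_camera("top")
cups=[(.560,-.357),(.499,.282),(.5066,.338)]
cur=[circ(cups[0],.023,z) for z in (0,.042)]+[circ(c,.023,.047) for c in cups[1:]]
crop("side",im,(230,120,430,390),2,"a.png",cur); crop("top",top,(150,170,480,300),1.2,"b.png",cur)
a=cv2.imread("pics/a.png");b=cv2.imread("pics/b.png");c=np.zeros((560,800,3),np.uint8)
c[:a.shape[0],:a.shape[1]]=a;c[:b.shape[0],402:402+b.shape[1]]=b[:,:398];cv2.imwrite("pics/m6.png",c)
E
```

```text
shift [  2.7  -3.  193.3] rot [0.002 0.002 0.001] | clk 48.7 tcp [ 0.5578 -0.3544  0.2003] q6 -2.112 F [-0.5  0.9  0. ] gap 75.7
```

View pics/m6.png

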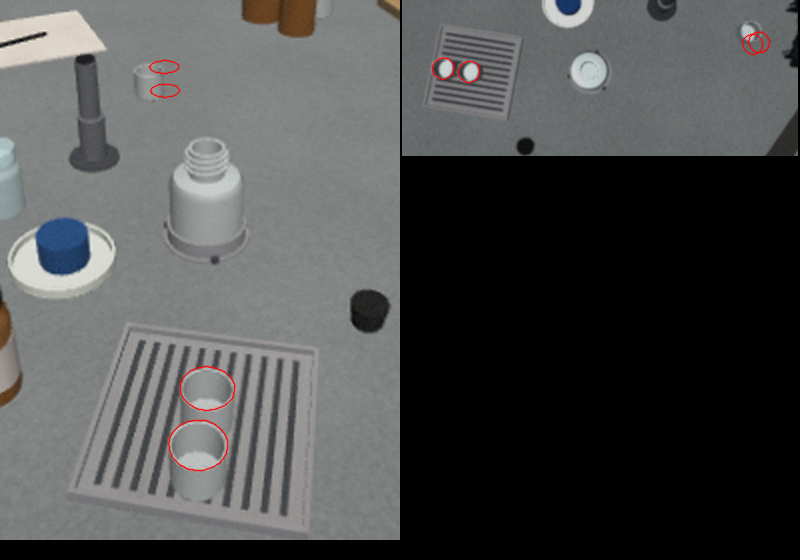

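The last cup has been knocked aside: its rim is now around (148,72) in the side crop, versus the overlay at (164,67). Locating it by matching the old patch in both views.

```bash
cat > loc.py <<'E'
from h import *
from scipy.optimize import least_squares
c0=np.array([.560,-.357,.02]); obs={}
for n in("top","side"):
    old=cv2.imread(f"pics/{n}0.png"); new=cv2.cvtColor(imaging.read_camera(n),cv2.COLOR_RGB2BGR)
    u=proj(n,[c0])[0].round().astype(int); h=14
    t=old[u[1]-h:u[1]+h+1,u[0]-h:u[0]+h+1]; g=30; w=new[u[1]-h-g:u[1]+h+g+1,u[0]-h-g:u[0]+h+g+1]
    r=cv2.matchTemplate(cv2.resize(w,None,fx=4,fy=4,interpolation=cv2.INTER_CUBIC),cv2.resize(t,None,fx=4,fy=4,interpolation=cv2.INTER_CUBIC),cv2.TM_CCOEFF_NORMED)
    _,v,_,l=cv2.minMaxLoc(r); d=np.array(l)/4-g; obs[n]=proj(n,[c0])[0]+d; print(n,d,round(v,2))
f=lambda p:np.ravel([proj(n,[[p[0],p[1],.02]])[0]-obs[n] for n in obs])
s=least_squares(f,c0[:2]); print(s.x.round(4),s.fun.round(2)); 
go([*s.x,.2],-1.718)
E
python3 loc.py
```

```text
top [-6. -8.] 0.99
side [-7.25  2.  ] 0.92
[ 0.5823 -0.3418] [ 0.06 -0.05  0.06  0.16]
shift [-16.1 -21.5   2. ] rot [-0.     0.     0.002] | clk 48.9 tcp [ 0.5586 -0.3546  0.2019] q6 -2.112 F [ 0.2 -1.1  0.9] gap 76.0
```

>>> {"op": "step_arm", "data": {
  "moves": [
    [[-16,-21.5,0],[0,0,0],76],
    [[-16,-21.5,0],[0,0,0],76],
    [[-16,-21.5,0],[0,0,0],76],
    [[-16,-21.5,0],[0,0,0],76],
    [[-16,-21.5,0],[0,0,0],76],
    [[-16,-21.5,0],[0,0,0],76]
  ]
}}

```text
clock: 49.38
tcp_pos: [0.5815, -0.3437, 0.2018]
orientation: [-0.0, -0.653, 0.757, -0.0]
wrist_force: [-0.1, -0.1, -0.1]
finger_gap: 0.0762
grip_force: 0.0
```

```bash
python3 loc.py; python3 -c "
from h import *
go([.582,-.342,.007],-1.718)"
```

```text
top [-6. -8.] 0.99
side [-7.25  2.  ] 0.92
[ 0.5823 -0.3418] [ 0.06 -0.05  0.06  0.16]
shift [-2.2 -0.4  1.7] rot [-0.    -0.    -0.001] | clk 49.5 tcp [ 0.5815 -0.3439  0.2017] q6 -2.075 F [ 0.1 -0.   0.5] gap 76.3
shift [ -1.9  -0.2 194.7] rot [-0.    -0.    -0.001] | clk 49.5 tcp [ 0.5815 -0.3439  0.2017] q6 -2.075 F [ 0.1 -0.   0.5] gap 76.3
```

>>> {"op": "step_arm", "data": {
  "moves": [
    [[-2,0,40],[0,0,0],76],
    [[-2,0,80],[0,0,0],76],
    [[-2,0,115],[0,0,0],76],
    [[-2,0,145],[0,0,0],76],
    [[-2,0,165],[0,0,0],76],
    [[-2,0,180],[0,0,0],76],
    [[-2,0,190],[0,0,0],76],
    [[-2,0,193],[0,0,0],76]
  ]
}}

```text
clock: 50.15
tcp_pos: [0.581, -0.3411, 0.0065]
orientation: [-0.0, -0.653, 0.757, 0.002]
wrist_force: [-0.3, 0.0, 0.4]
finger_gap: 0.0758
grip_force: 0.0
```

>>> {"op": "step_arm", "data": {
  "moves": [
    [[0,0,0],[0,0,0],70],
    [[0,0,0],[0,0,0],60],
    [[0,0,0],[0,0,0],52],
    [[0,0,0],[0,0,0],46],
    [[0,0,0],[0,0,0],40],
    [[0,0,0],[0,0,0],40],
    [[0,0,0],[0,0,0],40]
  ]
}}

```text
clock: 50.73
tcp_pos: [0.5832, -0.3424, 0.0105]
orientation: [0.0, -0.653, 0.757, -0.002]
wrist_force: [-0.8, 0.1, 5.6]
finger_gap: 0.0456
grip_force: 30.8
```

>>> {"op": "step_arm", "data": {
  "moves": [
    [[0,0,-10],[0,0,0],40],
    [[0,0,-40],[0,0,0],40],
    [[0,0,-75],[0,0,0],40],
    [[0,0,-115],[0,0,0],40],
    [[0,0,-155],[0,0,0],40],
    [[0,0,-185],[0,0,0],40],
    [[0,0,-193],[0,0,0],40],
    [[0,0,-193],[0,0,0],40]
  ]
}}

```text
clock: 51.4
tcp_pos: [0.5838, -0.3426, 0.2061]
orientation: [0.001, -0.653, 0.757, -0.004]
wrist_force: [-0.0, 0.4, -0.7]
finger_gap: 0.0457
grip_force: 31.0
```

```bash
python3 -c "
from h import *
go([.490,.226,.2],-1.718)"
```

```text
shift [-548.7  176.3    3.1] rot [-0.006 -0.003 -0.   ] | clk 51.4 tcp [ 0.5838 -0.3426  0.2061] q6 -2.073 F [-0.   0.4 -0.7] gap 45.7
```

>>> {"op": "step_arm", "data": {
  "moves": [
    [[-35,11,0],[0,0,0],40],
    [[-72,23,0],[0,0,0],40],
    [[-109,35,0],[0,0,0],40],
    [[-146,47,0],[0,0,0],40],
    [[-183,59,0],[0,0,0],40],
    [[-220,71,0],[0,0,0],40],
    [[-257,83,0],[0,0,0],40],
    [[-294,94,0],[0,0,0],40]
  ]
}}

```text
clock: 52.07
tcp_pos: [0.5303, -0.035, 0.1993]
orientation: [-0.001, -0.653, 0.757, 0.002]
wrist_force: [0.8, 0.9, -0.5]
finger_gap: 0.0456
grip_force: 31.0
```

>>> {"op": "step_arm", "data": {
  "moves": [
    [[-37,12,0],[0,0,0],40],
    [[-74,24,0],[0,0,0],40],
    [[-111,36,0],[0,0,0],40],
    [[-148,48,0],[0,0,0],40],
    [[-185,60,0],[0,0,0],40],
    [[-215,69,0],[0,0,0],40],
    [[-240,77,0],[0,0,0],40],
    [[-253,81,0],[0,0,0],40]
  ]
}}

```text
clock: 52.73
tcp_pos: [0.4872, 0.2278, 0.1993]
orientation: [-0.002, -0.654, 0.756, 0.001]
wrist_force: [-0.3, 0.3, -1.0]
finger_gap: 0.0458
grip_force: 31.0
```

>>> {"op": "step_arm", "data": {
  "moves": [
    [[0,0,0],[0,0,0],40],
    [[0,0,0],[0,0,0],40],
    [[0,0,0],[0,0,0],40],
    [[0,0,0],[0,0,0],40]
  ]
}}

```text
clock: 53.07
tcp_pos: [0.4894, 0.2241, 0.2008]
orientation: [-0.001, -0.653, 0.758, 0.0]
wrist_force: [-0.3, -0.1, -0.2]
finger_gap: 0.0453
grip_force: 31.0
```

```bash
python3 -c "
from h import *
go([.490,.225,.02],-1.718)"
```

```text
shift [ -1.1  -0.7 180.8] rot [ 0.001 -0.001 -0.002] | clk 53.1 tcp [0.4894 0.2241 0.2008] q6 -1.142 F [-0.3 -0.1 -0.2] gap 45.3
```

>>> {"op": "step_arm", "data": {
  "moves": [
    [[0,-0.7,40],[0,0,0],40],
    [[0,-0.7,80],[0,0,0],40],
    [[0,-0.7,115],[0,0,0],40],
    [[0,-0.7,145],[0,0,0],40],
    [[0,-0.7,165],[0,0,0],40],
    [[0,-0.7,175],[0,0,0],40],
    [[0,-0.7,180],[0,0,0],40],
    [[0,-0.7,182],[0,0,0],40]
  ]
}}

```text
clock: 53.73
tcp_pos: [0.4906, 0.2244, 0.0194]
orientation: [-0.0, -0.653, 0.758, 0.0]
wrist_force: [-0.2, -0.6, -0.3]
finger_gap: 0.0455
grip_force: 31.0
```

>>> {"op": "step_arm", "data": {
  "moves": [
    [[0,0,0.7],[0,0,0],40],
    [[0,0,1.4],[0,0,0],40],
    [[0,0,2],[0,0,0],40],
    [[0,0,2],[0,0,0],40]
  ]
}}

```text
clock: 54.07
tcp_pos: [0.4911, 0.2253, 0.0186]
orientation: [0.001, -0.653, 0.757, -0.0]
wrist_force: [0.2, 0.5, -0.7]
finger_gap: 0.0453
grip_force: 31.0
```

>>> {"op": "step_arm", "data": {
  "moves": [
    [[0,0,1],[0,0,0],40],
    [[0,0,2],[0,0,0],40],
    [[0,0,3],[0,0,0],40],
    [[0,0,3.2],[0,0,0],40],
    [[0,0,3.2],[0,0,0],40]
  ]
}}

```text
clock: 54.48
tcp_pos: [0.4905, 0.2253, 0.0154]
orientation: [0.0, -0.653, 0.757, -0.0]
wrist_force: [-2.0, -0.6, 5.9]
finger_gap: 0.0456
grip_force: 31.6
```

>>> {"op": "step_arm", "data": {
  "moves": [
    [[0,0,0],[0,0,0],52],
    [[0,0,0],[0,0,0],62],
    [[0,0,0],[0,0,0],62],
    [[0,0,-12],[0,0,0],62],
    [[0,0,-50],[0,0,0],62],
    [[0,0,-90],[0,0,0],62],
    [[0,0,-130],[0,0,0],62],
    [[0,0,-170],[0,0,0],62]
  ]
}}

```text
clock: 55.15
tcp_pos: [0.4897, 0.2249, 0.1858]
orientation: [-0.0, -0.653, 0.757, 0.0]
wrist_force: [1.4, 0.1, 0.1]
finger_gap: 0.0621
grip_force: 0.0
```

>>> {"op": "step_arm", "data": {
  "moves": [
    [[40,0,0],[0,0,0],62],
    [[80,0,0],[0,0,0],62],
    [[120,0,0],[0,0,0],62],
    [[160,0,0],[0,0,0],62],
    [[200,0,0],[0,0,0],62],
    [[240,0,0],[0,0,0],62],
    [[240,0,0],[0,0,0],62],
    [[240,0,0],[0,0,0],62]
  ]
}}

```text
clock: 55.82
tcp_pos: [0.4547, -0.0144, 0.1843]
orientation: [0.0, -0.651, 0.759, 0.0]
wrist_force: [0.3, 0.2, 0.1]
finger_gap: 0.0619
grip_force: 0.0
```

```bash
python3 - <<'E'
from h import *
im=imaging.read_camera("side"); top=imaging.read_camera("top")
crop("side",im,(200,110,430,390),2,"a.png"); crop("top",top,(150,120,480,300),1,"b.png")
a=cv2.imread("pics/a.png");b=cv2.imread("pics/b.png");c=np.zeros((560,800,3),np.uint8)
c[:a.shape[0],:a.shape[1]]=a;c[:b.shape[0],462:462+b.shape[1]]=b;cv2.imwrite("pics/m7.png",c)
s=telemetry.get_state();print(s["clock"],s["tcp_pos"])
E
```

```text
55.9167 [ 0.45492688 -0.0121742   0.18427774]
```

View pics/m7.png

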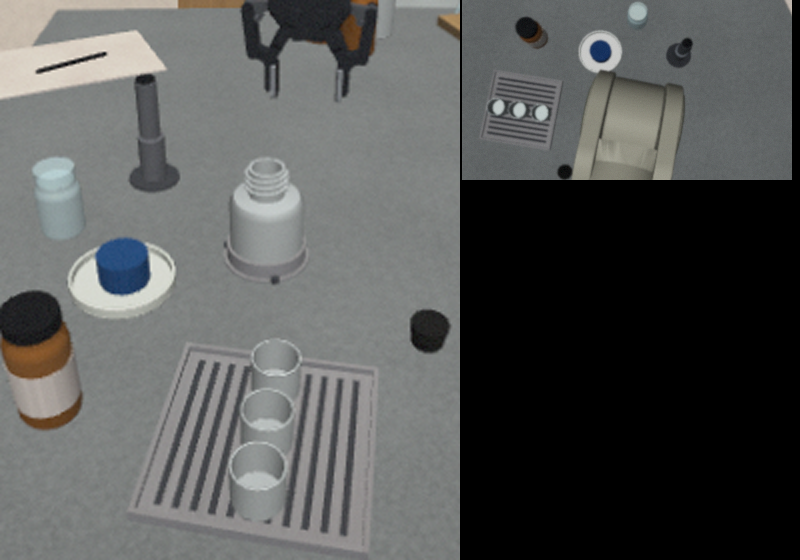

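All three cups stand upright in the tray (276,365; 267,415; 258,475). The cap is in the dish, the tester is in its holder, and the bystanders have not moved. Handing in.

```bash
python3 -c "
from workcell import env
print(env.hand_in())"
```

```text
the job is handed in; nothing more can be done
None
```

The job is handed in at about 56 s on the robot's clock: the blue cap lies closed side up in the dish, the tester was dipped about 4 cm for just over a second and is back in its holder, and all three cups present stand upright in the tray, including one that got knocked aside mid-run. The hand-in returned no verdict.

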